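# Set up the hand turret punch

## Robot

A 7-joint arm with a two-finger parallel gripper is mounted at the origin on the work surface; the furniture and walls round the work are solid. World frame = base frame: x ahead of the robot, y to its left, z up, the work surface at z = 0. Lengths are in m, angles in rad, forces in N, time in s.
With the tool pointing down it reaches from about 0.425 to 0.925 m from the base axis. Payload 6.8 kg.
Tool frame: the origin (TCP) lies midway between the tips of the shut fingers; the grasp point (between the pads) lies r.grip_point_offset behind it (r.grip_point_offset is the distance from the TCP to the grasp point, in m); z points along the fingers, y is the direction in which the jaws open and shut (so a half turn about z gives the same grasp; the last joint's range is limited). The gripper opens to 85 mm and grips with 20 to 120 N. Pads are 22 mm wide; open, the fingers measure 114 mm over their backs; the gripper's body (76 mm by 85 mm) begins 54 mm behind the grasp point. The pads swing forward as they close: fully open they stand 13 mm farther back than shut.
Start: joints at [1.02, 0.477, 0.022, 1.555, -0.011, 1.109, -0.083], TCP at [0.289, -0.61, 0.202] pointing down, gripper open.
Joint ranges: [-2.96, 2.96], [-0.34, 2.1], [-1.41, 1.46], [0.24, 2.44], [-1.37, 4.51], [0.17, 1.92], [-2.96, 2.96]. Speed limits (rad/s): [2.39, 2.39, 3.14, 3.14, 3.14, 3.14, 3.14].

## Interface

Orientations are given as a rotation vector (axis times angle).
In Python, from bench import r gives the robot as it stands. The module is installed in compiled form; this text tells all that it offers.
- The arm moves only by the tool play_rows, never from a script. Its argument "deltas" is a list of rows, each a list of 3 entries, a list of its own where there are three numbers: the finger opening in mm, from 0 to 85.4, then the shift along the tool's x, y, z in mm, then the turn, a rotation vector about the tool's x, y, z in rad. A call has 1 to 8 rows; each row is the pose to reach, as a shift and turn from the pose measured when the call began, along the tool's axes at that moment; what a row does not reach only later rows make up. A row lasts 1/8 s, in which the tool goes at most 62.5 mm and 10.7 degrees, less where a joint would pass 70% of its speed; a pose out of reach is approached as far as the arm can. A call with a gripper value outside its range is refused whole. The fingers move at their own pace and stop on an object; "squeeze" is the grip in N (left out, the last holds). Time passes only in rows, so rows that repeat a pose let the fingers close. It gives the time, the measured TCP pose, the force and the opening at its end, in the units of the state.
- r.get_obs(): the state, without advancing time (a new reading comes with each control period).
- r.grab_frame(name): name is "scene" or "top" or "wrist"; returns (picture, depth): 420x560x3 uint8, red, green, blue; 420x560 float32, m along the optical axis (not along the pixel's ray), 0 where there is no reading.
- r.camera_model(name): a dict with "mtx" (3x3 intrinsics, pixels), "rvec" (rotation vector, rad) and "tvec" (3), from world to camera coordinates, as OpenCV has them; the wrist camera has in their place "T_tool_cam" (4x4, takes a point from camera to tool coordinates, whose origin is the TCP and whose axes are the flange's). Camera axes: x right, y down, z forward; pixel columns grow to the right and rows downward; lengths in m; the calibration is good to about 2 mm. A picture is of the moment at which its call begins: read the wrist's pose just before it. camera_model takes no time and is no camera call.
- r.hand_in(): hands the job in, once; it reports no verdict.
The state is a dict: "clock": time; "joints": joint angles; "qvel": joint speeds; "tau": joint torques, N m; "tcp_pos": TCP position; "orientation": TCP orientation; "contact_force": force on the tool from outside, world axes, zero at the start; "moment": the same for the moment, N m; "grip_width": finger opening in m.
Only numpy, scipy, OpenCV 4.12 (cv2) and the standard library are available. Lean on these libraries where they do the work, as an engineer would, in place of code of your own. Each camera call takes 0.05 s, during which the arm holds its last target. There are 200 camera calls.

## Task

Set up the hand turret punch for the next job: put every punch cartridge that stands on the bench into the turret, each fully home in a pocket of its own with its key down in the pocket's slot, loading them at the gap that opens when the little gate in the keeper ring is swung out, and turning the turret by the hexagon on its hub. Finish with the square-headed cartridge under the ram, the turret clicked into its stop and the gate swung shut again; do not knock over the spray can or push the flat steel blank about.

Things in the scene. Friction and masses are not known exactly. Their poses are not given: they have to be found in the camera images.
- punch: the hand turret punch, a grey bench machine 300 x 235 mm: a level steel turret disc 220 mm across, its top face 70 mm above the bench, under a C-frame arm with a ram. Origin on the bench under the turret's axis; -x towards the loading gap, +x towards the ram and the column behind it. A hand lever at the back left rises to 0.31 m. It stands fast
- gate_pocket (a point): fixed point where the axis of the pocket at the loading gap meets the turret's top face; axes as the punch's, so -x is straight outwards. Six such pockets, 60 degrees apart, 72 mm from the turret's axis: through holes 46 mm wide with a key slot 12.5 mm wide on the outer side. A cartridge goes down only with its key straight outwards (to 0.08 rad); home, its centre is 8 mm above this point
- ram_point (a point): fixed point on the ram's vertical axis, opposite the gap, at the height of the turret's top face; a pocket is there whenever one is at the gap. The ram's face is 54 mm above it. The arm that carries the ram is 62 mm wide, from 50 to 176 mm behind the turret's axis, from 62 to 108 mm above the turret's top face
- hub (a point): on the turret's axis, in the middle of the steel hexagon by which it is turned: 34 mm across flats, 30 mm high (56 to 86 mm above the turret's top face), on a round post 27 mm in diameter. Turns with the turret: flats face along its x axis and every 60 degrees from it; z up
- turret (a joint): turning angle of the turret in rad, counter-clockwise from above positive, many turns both ways. At 0 and every multiple of 1.047 (60 degrees) a spring ball clicks in and pockets stand at the gap and under the ram. Released within about 0.08 rad of a stop it pulls itself in; leaving a stop takes about 0.4 N m; elsewhere it stays where left. Starts between two stops
- gate (a joint): swing of the gate in rad, counter-clockwise from above: 0 shut, 1.9 fully open. The gate is the hinged piece, 95 mm long, across the gap of a steel keeper ring (radius 92 to 118 mm, 8.5 to 14.5 mm above the turret's top face) that overhangs the flanges all round. Stiff (0.1 N m), stays where left. Loading needs 1.2 or more; a cartridge not home fouls ring and gate
- gate_knob (a point): centre of the gate's upright black knob: 15 mm in diameter, 34 mm high (14.5 to 49 mm above the turret's top face); swings with the gate, 62 mm from its hinge axis
- gate_pivot (a point): fixed point on the gate's vertical hinge axis, at the height of the knob's centre
- punch_square_mid (a point): centre of the square-headed punch cartridge, always present: on its axis, 42 mm above its foot. z up along the axis, +x from the axis to its key. Head from 40 to 84 mm above the foot, 30 mm square, sides along x and y. Starts upright on the bench, key to any side
- punch_round1_mid (a point): centre of the first round-headed punch cartridge, may be absent: on its axis, 42 mm above its foot. z up along the axis, +x from the axis to its key. Head from 40 to 84 mm above the foot, 32 mm in diameter. Starts upright on the bench, key to any side
- punch_round2_mid (a point): centre of the second round-headed punch cartridge, may be absent: on its axis, 42 mm above its foot. z up along the axis, +x from the axis to its key. Head from 40 to 84 mm above the foot, 32 mm in diameter. Starts upright on the bench, key to any side
- punch_square: the same cartridge, steel with an alloy head, 84 mm tall, 0.4 kg; origin at the centre of its foot. Round body 44 mm in diameter up to 34 mm (bevelled foot), dark flange 52 mm in diameter from 34 to 40 mm, then the head. Its one key is a dark upright rib 9 mm wide from 4 mm above the foot, out to 29 mm from the axis (31 mm as a tab on the flange); a dark line on top of the head points to it
- punch_round1: the same cartridge, steel with an alloy head, 84 mm tall, 0.4 kg; origin at the centre of its foot. Round body 44 mm in diameter up to 34 mm (bevelled foot), dark flange 52 mm in diameter from 34 to 40 mm, then the head. Its one key is a dark upright rib 9 mm wide from 4 mm above the foot, out to 29 mm from the axis (31 mm as a tab on the flange); a dark line on top of the head points to it
- punch_round2: the same cartridge, steel with an alloy head, 84 mm tall, 0.4 kg; origin at the centre of its foot. Round body 44 mm in diameter up to 34 mm (bevelled foot), dark flange 52 mm in diameter from 34 to 40 mm, then the head. Its one key is a dark upright rib 9 mm wide from 4 mm above the foot, out to 29 mm from the axis (31 mm as a tab on the flange); a dark line on top of the head points to it
- vice: a heavy blue bench vice bolted down at the back right of the bench. It fills about x 0.54 to 0.75, y -0.51 to -0.07 up to 0.17 m (a plate in its jaws at y -0.31 to 0.22 m); a small lock lever on its near side reaches x 0.49 at y -0.18, 55 mm high. Keep the gripper's body clear of it
- spray_can: a standing aerosol can, 57 mm in diameter, 204 mm tall, origin under its centre; a bystander
- blank: a flat steel blank lying on the bench, 50 x 100 x 8 mm; a bystander
Not all that is in view belongs to the job. Leave any purple look-alike of the punch_square alone.

How it is judged:
By the outcome, as a careful person would: the job done as asked, in the order asked, and still so for the second after the job is handed in, with the robot touching nothing.
Of punch_round1, punch_round2 only 1 to 2 are there at a start; the rules pass over those that are not, and their reading is None.
At some moment in a run one of punch_square, punch_round1, punch_round2 may be knocked a few centimetres aside while the robot is not near it.
It also fails if it takes over 208 s, if anything falls off the work surface, if the arm or the gripper's body presses on something with over 40 N, if the wrist force passes 120 N, or if a joint passes its speed limit or range.

## Working session

There is one attempt and no reset: what is moved stays moved. The work goes in short steps, Python scripts to look and compute and a tool call to move; the robot and the scene stay as the last step left them, time stands still between calls to the robot, and variables do not carry over. Pictures are saved under pics/ and viewed, about 12 in all and at most 16, crops included, and the job is handed in when it is done.

Besides the shell and the picture viewer there is one more tool, called after ">>>" as name(argument=value, ...) on one line, values as JSON. play_rows: Moves the arm, as the interface text tells. Its arguments: {"type":"object","properties":{"deltas":{"type":"array"},"squeeze":{"type":"number"}},"required":["deltas"]}

```bash
mkdir -p pics
cat > h.py <<'E'
import numpy as np, cv2
from scipy.spatial.transform import Rotation as R
from bench import r
def Tw():
    o=r.get_obs();T=np.eye(4);T[:3,:3]=R.from_rotvec(o["orientation"]).as_matrix();T[:3,3]=o["tcp_pos"];return T
def cam(n):
    m=r.camera_model(n);K=np.array(m["mtx"])
    if n=="wrist": return K,Tw()@np.array(m["T_tool_cam"])
    T=np.eye(4);T[:3,:3]=R.from_rotvec(np.ravel(m["rvec"])).as_matrix();T[:3,3]=np.ravel(m["tvec"]);return K,np.linalg.inv(T)
def grab(n):
    K,C=cam(n);p,d=r.grab_frame(n);return p,d,K,C
def cloud(d,K,C):
    v,u=np.mgrid[:d.shape[0],:d.shape[1]]
    P=np.stack([(u-K[0,2])/K[0,0]*d,(v-K[1,2])/K[1,1]*d,d],-1);return P@C[:3,:3].T+C[:3,3]
def ray(u,v,z,K,C):
    q=C[:3,:3]@np.array([(u-K[0,2])/K[0,0],(v-K[1,2])/K[1,1],1.]);return C[:3,3]+q*(z-C[2,3])/q[2]
def proj(P,K,C):
    q=(np.asarray(P)-C[:3,3])@C[:3,:3];return q[:2]/q[2]*np.array([K[0,0],K[1,1]])+K[:2,2]
def save(n,p,s=1): cv2.imwrite("pics/"+n,cv2.resize(p[:,:,::-1],None,fx=s,fy=s,interpolation=cv2.INTER_CUBIC))
E
python3 - <<'E'
from h import *
o=r.get_obs();print(o,r.grip_point_offset)
for n in("scene","top"):
    p,d,K,C=grab(n);save(n+"0.png",p,1.4);np.savez(n+"0.npz",p=p,d=d,K=K,C=C);print(n,K,C)
print(r.camera_model("wrist"))
E
```

```text
{'clock': 0.0, 'joints': array([ 1.01992422,  0.4777965 ,  0.0223571 ,  1.5564693 , -0.01150402,
        1.10930091, -0.08313259]), 'qvel': array([-0.00136652, -0.00199607, -0.00053859,  0.00078429, -0.0011542 ,
       -0.00144884, -0.00111866]), 'tau': array([-8.39477943e-04, -5.96447468e+01,  1.60735600e+00, -2.81189042e+01,
        1.23822302e-02,  9.37973469e-03,  1.31543768e-06]), 'tcp_pos': array([ 0.2888932 , -0.60932825,  0.20122099]), 'orientation': array([-3.06320766e+00, -6.89406505e-01,  8.51653312e-04]), 'contact_force': array([ 0.10588855,  0.47352079, -0.09289152]), 'moment': array([ 0.02838149, -0.01355069,  0.0062018 ]), 'grip_width': 0.08508627493925705} 0.0187
scene [[409.9709121    0.         280.16774582]
 [  0.         409.9709121  212.50881324]
 [  0.           0.           1.        ]] [[-0.91057094 -0.18745537  0.36840337  0.08676873]
 [-0.41289025  0.45463439 -0.78919529  0.77152941]
 [-0.01954994 -0.87072846 -0.49137537  0.58972032]
 [ 0.          0.          0.          1.        ]]
top [[479.66472325   0.         280.11630339]
 [  0.         479.66472325 218.89208311]
 [  0.           0.           1.        ]] [[-0.00804876 -0.99612169  0.08761732  0.36896603]
 [-0.99984795  0.0066614  -0.01611522 -0.0595274 ]
 [ 0.01546907 -0.0877337  -0.99602385  1.28412714]
 [ 0.          0.          0.          1.        ]]
{'mtx': array([[367.04664127,   0.        , 278.25587434],
       [  0.        , 367.04664127, 211.81720874],
       [  0.        ,   0.        ,   1.        ]]), 'T_tool_cam': array([[ 3.74191011e-04, -9.50762530e-01, -3.09920104e-01,
         7.92643402e-02],
       [ 9.99999858e-01,  4.73517800e-04, -2.45263288e-04,
         1.08370597e-03],
       [ 3.79939830e-04, -3.09919968e-01,  9.50762572e-01,
        -1.70840684e-01],
       [ 0.00000000e+00,  0.00000000e+00,  0.00000000e+00,
         1.00000000e+00]])}
```

View pics/scene0.png

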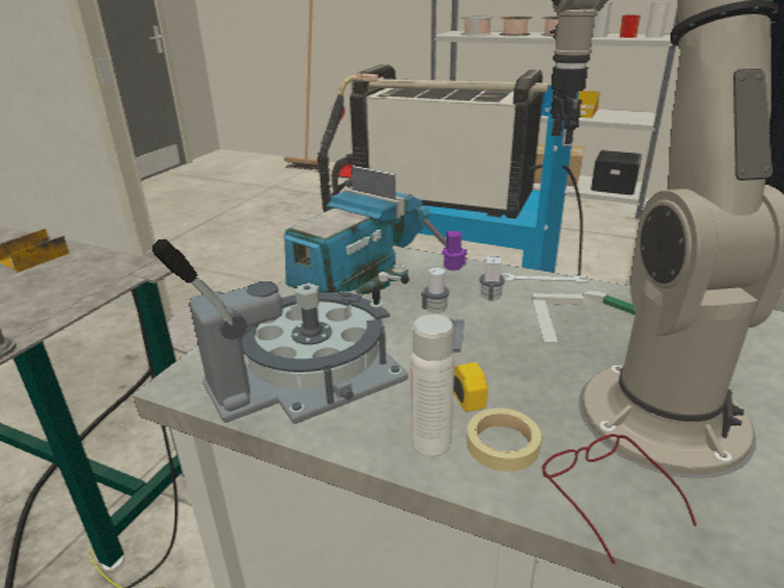

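View pics/top0.png

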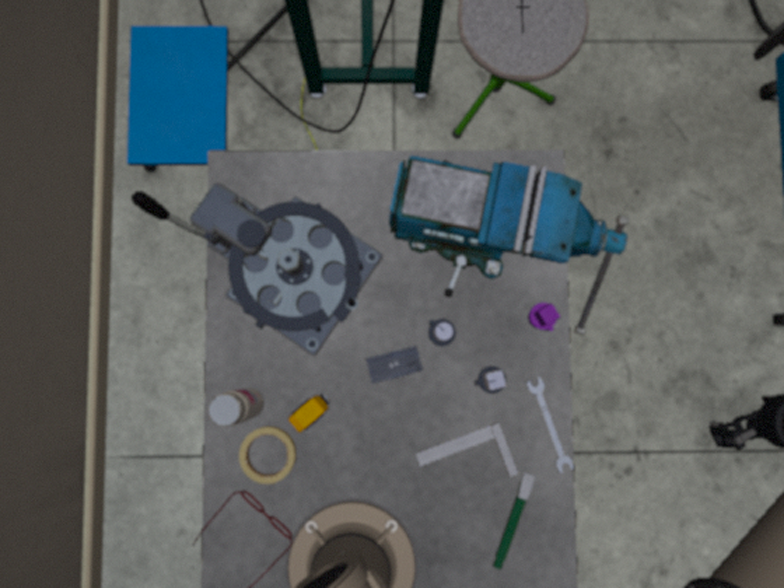

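Top view: round cartridge at (442,331), square-headed at (492,380), purple look-alike at (544,317) (to be left); turret about (295,265), hub hexagon (292,262), spray can (230,407), blank (394,365). I see only one round cartridge. Next: an enlarged crop and first numbers.

Run:
```python
from h import *
z=np.load("top0.npz");p,d,K,C=[z[k] for k in "pdKC"]
a=p[130:260,145:285];b=p[215:290,255:400]
a=cv2.resize(a,(784//2+0,364),interpolation=cv2.INTER_CUBIC)
b=cv2.resize(b,(396,205),interpolation=cv2.INTER_CUBIC)
c=np.zeros((364,790,3),np.uint8);c[:,:392]=a;c[:205,394:]=b
save("crop1.png",c)
W=cloud(d,K,C)
X,Y,Z=W[...,0],W[...,1],W[...,2]
for nm,(u,v) in dict(round=(442,331),square=(492,380),purple=(544,317),hub=(292,262),can=(230,407),blank=(394,365)).items():
    u,v=u/1.4,v/1.4; zz=Z[int(v)-12:int(v)+12,int(u)-12:int(u)+12]; 
    print(nm,W[int(v),int(u)].round(3),np.percentile(zz,[2,50,98]).round(3))
# cartridge top faces & hub
def top(u,v,lo,hi,rad=16):
    u,v=u/1.4,v/1.4;vv,uu=np.mgrid[:420,:560]
    m=(np.hypot(uu-u,vv-v)<rad)&(Z>lo)&(Z<hi)
    print(m.sum(),W[m].mean(0).round(4),W[m].min(0).round(3),W[m].max(0).round(3))
top(442,331,.076,.1);top(492,380,.076,.1);top(292,262,.135,.17);
vv,uu=np.mgrid[:420,:560]
m=(np.hypot(uu-210,vv-189)<60)&(Z>.06)&(Z<.075)
print("turret",W[m].min(0),W[m].max(0))
m=(np.hypot(uu-210,vv-189)<70)&(Z>.077)&(Z<.09)
q=W[m][:,:2];A=np.c_[2*q,np.ones(len(q))];s=np.linalg.lstsq(A,(q**2).sum(1),rcond=None)[0];print("ring",s[:2],np.sqrt(s[2]+s[0]**2+s[1]**2),len(q))
```

```text
round [ 0.431 -0.166  0.088] [-0.004  0.038  0.088]
square [ 0.343 -0.255  0.084] [-0.004  0.04   0.089]
purple [ 0.454 -0.35   0.088] [-0.004  0.039  0.088]
hub [0.545 0.093 0.154] [0.068 0.078 0.161]
can [0.307 0.181 0.209] [-0.001  0.202  0.208]
blank [ 0.372 -0.082  0.007] [-0.003  0.008  0.013]
126 [ 0.431  -0.1713  0.0843] [ 0.416 -0.186  0.076] [ 0.446 -0.156  0.091]
149 [ 0.3434 -0.2624  0.0845] [ 0.328 -0.279  0.076] [ 0.36  -0.246  0.09 ]
197 [0.5499 0.0961 0.1556] [0.532 0.08  0.136] [0.57  0.114 0.164]
turret [0.43624487 0.00713529 0.06018358] [0.65895401 0.23137496 0.07499925]
ring [0.54937223 0.09517596] 0.10455163774693135 2436
```

View pics/crop1.png

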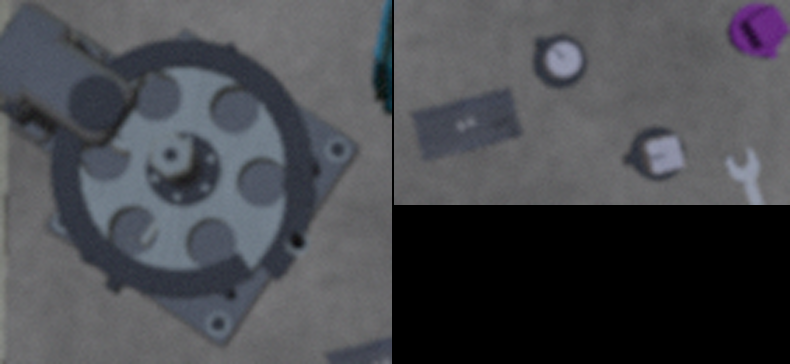

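>>> play_rows(deltas=[[85,[0,0,-50],[0,0,0]],[85,[60,-75,-70],[0,0,0]],[85,[110,-135,-70],[0,0,0]],[85,[155,-195,-70],[0,0,0]],[85,[200,-250,-70],[0,0,0]],[85,[240,-305,-70],[0,0,0]],[85,[248,-314,-70],[0,0,0]],[85,[248,-314,-70],[0,0,0]]])

```text
clock: 1.1
tcp_pos: [0.3789, -0.2158, 0.2718]
orientation: [-3.061, -0.697, 0.001]
contact_force: [0.1, -0.7, 0.4]
grip_width: 0.0846
```

Run:
```python
from h import *
p,d,K,C=grab("wrist");print(r.get_obs()["tcp_pos"]);save("w1.png",p,1.4);np.savez("w1.npz",p=p,d=d,K=K,C=C)
```

```text
[ 0.37964875 -0.21366316  0.27180461]
```

View pics/w1.png

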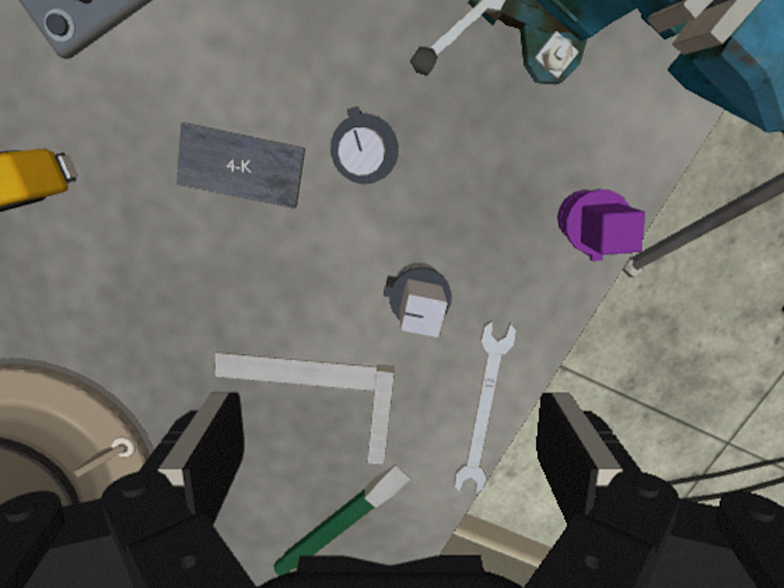

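>>> play_rows(deltas=[[85,[50,-25,0],[0,0,0]],[85,[100,-50,0],[0,0,0]],[85,[150,-80,0],[0,0,0]],[85,[200,-110,0],[0,0,0]],[85,[220,-150,0],[0,0,0]],[85,[220,-180,0],[0,0,0]],[85,[220,-180,0],[0,0,0]]])

```text
clock: 2.02
tcp_pos: [0.4986, 0.0464, 0.2722]
orientation: [-3.058, -0.707, 0.001]
contact_force: [0.5, -0.7, -0.5]
grip_width: 0.0852
```

Run:
```python
from h import *
p,d,K,C=grab("wrist");print(r.get_obs()["tcp_pos"]);save("w2.png",p,1.4);np.savez("w2.npz",p=p,d=d,K=K,C=C)
```

```text
[0.49922948 0.04437681 0.27220141]
```

View pics/w2.png

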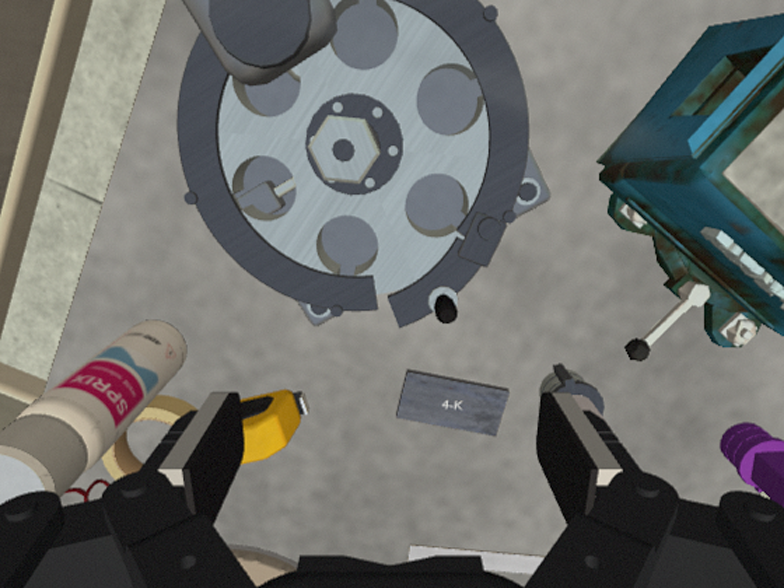

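The wrist view shows: hub hexagon (342,150), gate knob (446,305), hinge lug (484,228), ring gap seam at (385,300), pockets at (364,33), (450,99), (437,204), (347,244), (265,190; something lies in it), (267,80). In the first view: round cartridge (360,150) with line upward, square (424,305) with line to the left; the purple look-alike at (612,225) stays.

```bash
cat > m1.py <<'E'
from h import *
z=np.load("w2.npz");p,d,K,C=[z[k] for k in "pdKC"]
f=lambda u,v,h:ray(u/1.4,v/1.4,h,K,C)[:2]
hub=f(343,149,.156);print("hub",hub)
W=cloud(d,K,C);Z=W[...,2]
for n,u,v in(("turret",395,90),("ring",340,285),("gate",420,300),("hex",330,135),("blk",260,195),("bar",285,188),("pocket",364,33),("base",415,330)):
    print(n,W[int(v/1.4),int(u/1.4)].round(4))
A=[]
for u,v in((364,33),(450,99),(437,204),(347,244),(264,188),(267,80)):
    q=f(u,v,.07)-hub;a=np.degrees(np.arctan2(q[1],q[0]));A.append(a%60);print((u,v),np.hypot(*q).round(4),a.round(1),(a%60).round(1))
for u,v in((482,89),):  # slot tips
    pass
print("knob",f(446,310,.119),"hinge",f(485,228,.0845),f(485,225,.09))
k=f(446,310,.119)-f(485,226,.088);print("gate vec",np.hypot(*k),np.degrees(np.arctan2(k[1],k[0])))
hx=[(306,147),(325,180),(364,181),(381,150),(361,117),(322,118)]
for u,v in hx:
    q=f(u,v,.156)-hub;print("hexc",np.hypot(*q).round(4),np.degrees(np.arctan2(q[1],q[0])).round(1))
# arm orientation from top cam
z=np.load("top0.npz");p,d,K,C=[z[k] for k in "pdKC"]
W=cloud(d,K,C);m=(W[...,2]>.165)&(W[...,2]<.187)&(W[...,0]>.56)&(W[...,0]<.76)&(W[...,1]>.1)&(W[...,1]<.26)
q=W[m][:,:2].astype(np.float32);print(cv2.minAreaRect(q),len(q),q.mean(0))
g=lambda u,v,h:ray(145+u/2.8,130+v/2.8,h,K,C)[:2]
b1,b2=g(338,149,.012),g(218,323,.012);e=b2-b1;print("bolts",b1,b2,np.hypot(*e),np.degrees(np.arctan2(e[1],e[0])))
for b in(b1,b2):print(b-hub)
print("hubtop",g(172,155,.156))
E
python3 m1.py
```

```text
hub [0.54994399 0.09864122]
turret [0.5944 0.0889 0.0682]
ring [0.4569 0.0669 0.0836]
gate [0.4726 0.0083 0.0839]
hex [0.5534 0.1085 0.1552]
blk [0.4812 0.1514 0.0363]
bar [0.4939 0.1365 0.0313]
pocket [0.6233 0.1285 0.0164]
base [ 4.217e-01 -1.680e-02 -4.000e-04]
(364, 33) 0.0704 19.6 19.6
(450, 99) 0.072 -39.7 20.3
(437, 204) 0.0719 -98.9 21.1
(347, 244) 0.0709 -159.4 20.6
(264, 188) 0.0716 140.7 20.7
(267, 80) 0.0711 80.3 20.3
knob [ 0.4832488  -0.00365316] hinge [ 0.54001972 -0.00840619] [ 0.54231228 -0.00603027]
gate vec 0.058380799402824056 176.8522685797002
hexc 0.0199 113.1
hexc 0.0193 173.8
hexc 0.0201 -120.7
hexc 0.0204 -65.4
hexc 0.019 -5.5
hexc 0.019 60.1
((0.6088932752609253, 0.19199678301811218), (0.1270735114812851, 0.09495861083269119), 55.421905517578125) 1599 [0.6148608  0.19401796]
bolts [ 0.57707746 -0.04229533] [0.41161681 0.07191811] 0.20105207050267482 145.38363170087297
[ 0.02713347 -0.14093654]
[-0.13832718 -0.02672311]
hubtop [0.54916316 0.0962523 ]
```

>>> play_rows(deltas=[[60,[30,-10,0],[0,0,-0.12]],[50,[60,-20,0],[0,0,-0.26]],[46,[68,-25,0],[0,0,-0.426]],[46,[68,-25,40],[0,0,-0.426]],[46,[68,-25,80],[0,0,-0.426]],[46,[68,-25,100],[0,0,-0.426]],[46,[68,-25,100],[0,0,-0.426]]])

```text
clock: 2.95
tcp_pos: [0.5486, 0.0945, 0.1705]
orientation: [-2.843, -1.33, 0.006]
contact_force: [-0.3, 0.2, 0.5]
grip_width: 0.0458
```

Run:
```python
from h import *
o=r.get_obs();print(o["tcp_pos"],o["joints"].round(2),o["contact_force"].round(1),o["grip_width"])
T=Tw();print(T[:3,:3].round(3))
p,d,K,C=grab("wrist");np.savez("w3.npz",p=p,d=d,K=K,C=C)
h=proj([.5497,.097,.156],K,C);print("hub px",h)
save("w3.png",p,1.2)
```

```text
[0.54861948 0.0945171  0.17046177] [ 0.15  0.37 -0.53  1.84  0.22  0.99 -1.17] [-0.3  0.2  0.5] 0.04581882766272576
[[ 0.641  0.768 -0.005]
 [ 0.768 -0.641  0.001]
 [-0.002 -0.004 -1.   ]]
hub px [275.34126839 239.46260689]
```

View pics/w3.png

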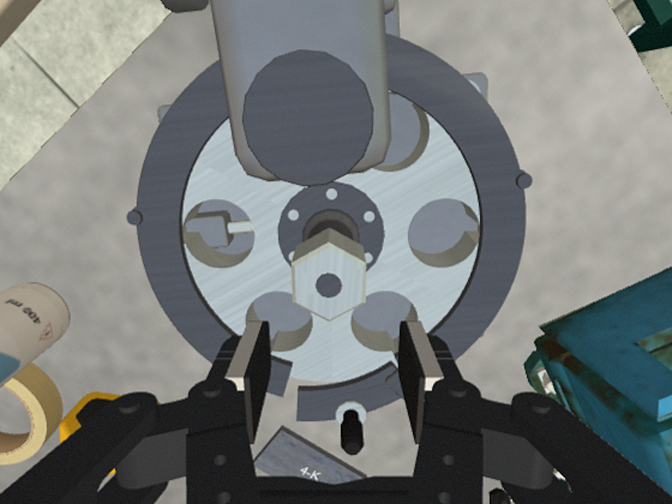

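The hexagon (328,285) sits between the jaws with its flats parallel to the pads; the knob is at (352,430), and the block with a bar stays in the left pocket (220,230).

>>> play_rows(deltas=[[46,[2,-1,20],[0,0,0]],[46,[2,-1,48],[0,0,0]],[46,[2,-1,48],[0,0,0]],[30,[2,-1,48],[0,0,0]],[30,[2,-1,48],[0,0,0]],[30,[2,-1,48],[0,0,0]]], squeeze=60)

```text
clock: 3.75
tcp_pos: [0.5486, 0.0986, 0.1246]
orientation: [-2.841, -1.332, 0.005]
contact_force: [-5.0, 1.8, -0.8]
grip_width: 0.0307
```

```bash
cat > st.py <<'E'
from h import *
o=r.get_obs();T=Tw();print(o["clock"],o["tcp_pos"].round(4),"q",o["joints"].round(2),"F",o["contact_force"].round(1),"M",o["moment"].round(2),"w",round(o["grip_width"]*1e3,1))
print("toolx deg",np.degrees(np.arctan2(T[1,0],T[0,0])).round(2),"x",T[:2,0].round(4),"y",T[:2,1].round(4))
E
python3 st.py
```

```text
3.75 [0.5486 0.0986 0.1246] q [ 0.12  0.43 -0.52  1.88  0.26  0.9  -1.21] F [-5.   1.8 -0.8] M [0.5  1.15 0.05] w 30.7
toolx deg 50.22 x [0.6398 0.7685] y [ 0.7685 -0.6398]
```

>>> play_rows(deltas=[[15,[0,0,0],[0,0,0]],[15,[0,0,0],[0,0,0]],[15,[0,0,0],[0,0,0]]])

```text
clock: 4.12
tcp_pos: [0.5485, 0.0986, 0.1248]
orientation: [-2.841, -1.331, 0.005]
contact_force: [-1.4, 1.2, -3.6]
grip_width: 0.0305
```

```bash
python3 st.py
python3 - <<'E'
from h import *
p,d,K,C=grab("wrist");save("w4.png",p[180:420,130:430],2)
E
```

```text
4.125 [0.5485 0.0986 0.1248] q [ 0.12  0.43 -0.52  1.88  0.26  0.9  -1.21] F [-1.4  1.2 -3.6] M [0.22 0.41 0.05] w 30.5
toolx deg 50.22 x [0.6399 0.7685] y [ 0.7685 -0.6399]
```

View pics/w4.png

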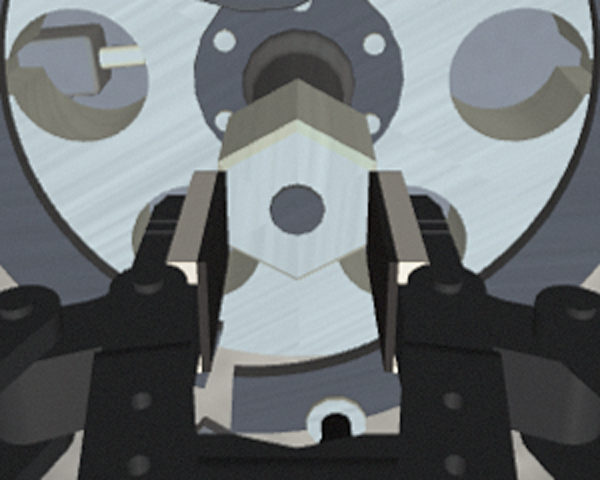

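The pads hold the hexagon's flats (reading 30.5 mm is just finger compliance). I turn it clockwise by 25° to the stop.

>>> play_rows(deltas=[[15,[0,0,0],[0,0,0.15]],[15,[0,0,0],[0,0,0.3]],[15,[0,0,0],[0,0,0.433]],[15,[0,0,0],[0,0,0.433]],[46,[0,0,0],[0,0,0.433]],[46,[0,0,0],[0,0,0.433]],[46,[0,0,-40],[0,0,0.433]],[46,[0,0,-90],[0,0,0.433]]])

```text
clock: 5.18
tcp_pos: [0.5489, 0.0979, 0.2156]
orientation: [-3.061, -0.691, 0.008]
contact_force: [1.2, 0.4, -0.0]
grip_width: 0.0461
```

```bash
python3 st.py
```

```text
5.175 [0.5489 0.0979 0.2156] q [ 0.08  0.31 -0.45  1.8   0.15  1.07 -1.55] F [ 1.2  0.4 -0. ] M [ 0.01 -0.09  0.04] w 46.1
toolx deg 25.45 x [0.903  0.4297] y [ 0.4296 -0.903 ]
```

>>> play_rows(deltas=[[40,[-50,30,0],[0,0,0]],[40,[-103,64,0],[0,0,0]],[40,[-103,64,40],[0,0,0]],[40,[-103,64,70],[0,0,0]],[40,[-103,64,70],[0,0,0]]])

```text
clock: 5.8
tcp_pos: [0.4819, -0.0045, 0.1448]
orientation: [-3.061, -0.692, 0.012]
contact_force: [-0.5, 0.2, 0.6]
grip_width: 0.04
```

```bash
python3 st.py
python3 - <<'E'
from h import *
p,d,K,C=grab("wrist");np.savez("w5.npz",p=p,d=d,K=K,C=C);save("w5.png",p,1.4)
z=np.load("top0.npz");W=cloud(z["d"],z["K"],z["C"]);m=(W[...,0]>.46)&(W[...,0]<.6)&(W[...,1]>-.2)&(W[...,1]<-.04)
for lo in(.05,.1,.15):
    q=W[m&(W[...,2]>lo)];print(lo,q.min(0).round(3),q.max(0).round(3))
E
```

```text
5.8 [ 0.4819 -0.0045  0.1448] q [ 0.24  0.27 -0.41  2.04  0.13  0.87 -1.37] F [-0.5  0.2  0.6] M [ 0.01 -0.02 -0.03] w 40.0
toolx deg 25.47 x [0.9028 0.43  ] y [ 0.43   -0.9028]
0.05 [ 0.497 -0.2    0.05 ] [ 0.6   -0.127  0.145]
0.1 [ 0.59  -0.2    0.105] [ 0.6   -0.148  0.145]Traceback (most recent call last):
  File "<stdin>", line 5, in <module>
    return umr_minimum(a, axis, None, out, keepdims, initial, where)
ValueError: zero-size array to reduction operation minimum which has no identity
```

View pics/w5.png

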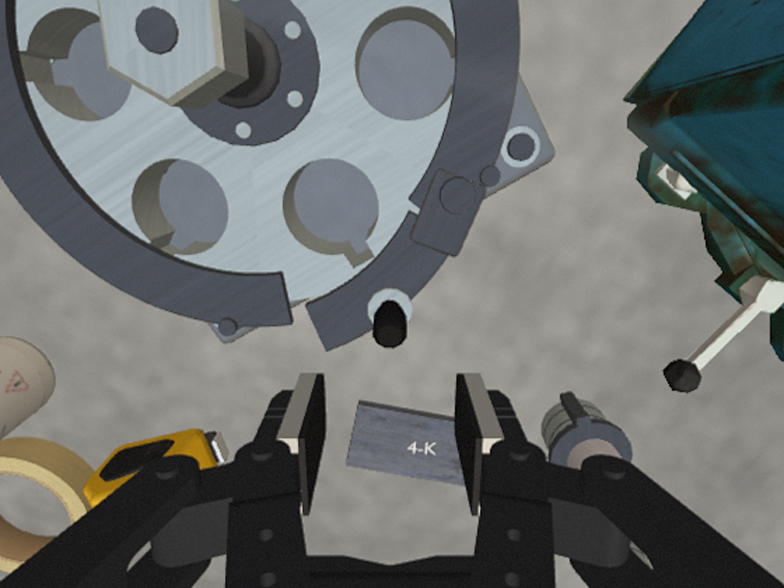

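The gap pocket is at (330,205) with its slot at (357,255) pointing at the gap; knob top at (390,328), hinge boss (458,196). The neighbouring free pockets are (405,68) and (180,205).

Run:
```python
from h import *
z=np.load("w5.npz");p,d,K,C=[z[k] for k in "pdKC"]
f=lambda u,v,h:ray(u/1.4,v/1.4,h,K,C)[:2]
W=cloud(d,K,C)
for n,u,v in(("knobtop",390,330),("boss",458,196),("hex",157,30)):print(n,W[int(v/1.4),int(u/1.4)].round(4))
hub=f(157,31,.156);print("hub",hub)
kn=f(390,329,.119);print("knob",kn,"hinge",f(458,196,.09),f(458,196,.0845))
# pocket ellipse by depth
Z=W[...,2];m=(Z<.055).astype(np.uint8);m[d==0]=0
for s in((330,200),(180,205),(405,68)):
    u,v=int(s[0]/1.4),int(s[1]/1.4)
# bright turret face edge: sample rim points by rays from pocket center
    g=cv2.GaussianBlur(cv2.cvtColor(p,cv2.COLOR_RGB2GRAY),(3,3),0)
    pts=[]
    c=f(s[0],s[1],.07)
    for a in np.radians(np.arange(0,360,5)):
        rr=np.arange(.015,.030,.00025)
        uv=np.array([proj([c[0]+x*np.cos(a),c[1]+x*np.sin(a),.07],K,C) for x in rr]).astype(np.float32)
        val=cv2.remap(g,uv[:,0].reshape(1,-1),uv[:,1].reshape(1,-1),1)[0].astype(float)
        gr=np.convolve(val,[1]*4+[0]+[-1]*4,'valid');i=gr.argmax()
        if gr[i]>60:pts.append(c+rr[i+4]*np.array([np.cos(a),np.sin(a)]))
    q=np.array(pts)
    for _ in range(4):
        s_=np.linalg.lstsq(np.c_[2*q,np.ones(len(q))],(q**2).sum(1),rcond=None)[0];R_=np.sqrt(s_[2]+s_[:2]@s_[:2]);e=abs(np.hypot(*(q-s_[:2]).T)-R_);q=q[e<max(2*np.median(e),.0004)]
    h=s_[:2]-hub;print("pocket",s_[:2].round(4),R_.round(4),len(q),"rel hub",np.hypot(*h).round(4),np.degrees(np.arctan2(h[1],h[0])).round(2))
c=f(330,205,.07);t=f(358,258,.07);
print("slot tip dir",np.degrees(np.arctan2(*(t-c)[::-1])))
```

```text
knobtop [ 0.4828 -0.0049  0.1182]
boss [ 0.5415 -0.0094  0.0924]
hex [0.55   0.0978 0.1578]
hub [0.54957984 0.09840991]
knob [ 0.48327885 -0.00505222] hinge [ 0.54133811 -0.00983747] [ 0.54099553 -0.01076934]
pocket [0.5091 0.0391] 0.0229 67 rel hub 0.0718 -124.34
pocket [0.478  0.1039] 0.0229 53 rel hub 0.0718 175.62
pocket [0.5805 0.0336] 0.0229 59 rel hub 0.0718 -64.45
slot tip dir -128.18605256413215
```

>>> play_rows(deltas=[[40,[1,1,25],[0,0,0]],[40,[1,1,47],[0,0,0]],[5,[1,1,47],[0,0,0]],[5,[1,1,47],[0,0,0]],[5,[1,1,47],[0,0,0]],[5,[1,1,47],[0,0,0]]], squeeze=40)

```text
clock: 6.6
tcp_pos: [0.4848, -0.0045, 0.0999]
orientation: [-3.062, -0.692, 0.006]
contact_force: [0.2, -0.3, -0.2]
grip_width: 0.0052
```

>>> play_rows(deltas=[[5,[-6,14,0],[0,0,0]],[5,[-8,30,0],[0,0,0]],[5,[-6,45,0],[0,0,0]],[5,[0,60,0],[0,0,0]],[5,[9,72,0],[0,0,0]],[5,[9,72,0],[0,0,0]]])

```text
clock: 7.35
tcp_pos: [0.5252, -0.0659, 0.0995]
orientation: [-3.062, -0.691, 0.005]
contact_force: [-0.4, 0.7, 0.6]
grip_width: 0.0052
```

```bash
python3 st.py
```

```text
7.35 [ 0.5252 -0.0659  0.0995] q [ 0.3   0.39 -0.36  1.97  0.19  0.81 -1.29] F [-0.4  0.7  0.6] M [0.05 0.02 0.05] w 5.2
toolx deg 25.43 x [0.9031 0.4294] y [ 0.4294 -0.9031]
```

The grip read 5 mm, so the knob was probably missed. I go up and look.

>>> play_rows(deltas=[[5,[0,0,-30],[0,0,0]],[20,[-20,-40,-50],[0,0,0]],[20,[-40,-40,-50],[0,0,0]],[20,[-40,-40,-50],[0,0,0]]])

```text
clock: 7.85
tcp_pos: [0.4707, -0.0479, 0.1495]
orientation: [-3.063, -0.69, 0.006]
contact_force: [-0.7, -0.5, -0.6]
grip_width: 0.02
```

```bash
python3 st.py
python3 - <<'E'
from h import *
p,d,K,C=grab("wrist");np.savez("w6.npz",p=p,d=d,K=K,C=C);save("w6.png",p,1.4)
E
```

```text
7.85 [ 0.4707 -0.0479  0.1495] q [ 0.32  0.24 -0.4   2.05  0.12  0.87 -1.27] F [-0.7 -0.5 -0.6] M [-0.06 -0.03 -0.05] w 20.0
toolx deg 25.4 x [0.9033 0.4289] y [ 0.4289 -0.9033]
```

View pics/w6.png

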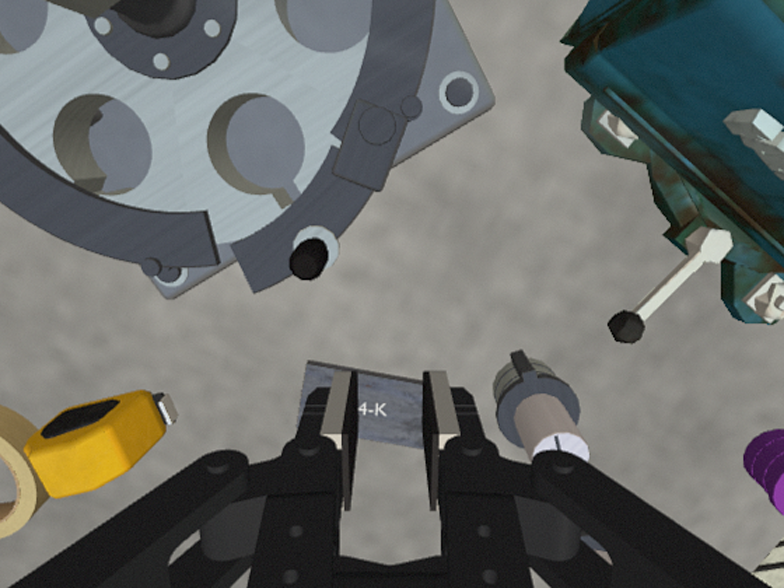

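The gate has not moved: knob top at (308,258), ring seam (225,250), round cartridge (540,410). I check from the depth image where the finger tips really are in tool coordinates.

Run:
```python
from h import *
z=np.load("w6.npz");p,d,K,C=[z[k] for k in "pdKC"]
Tc=np.array(r.camera_model("wrist")["T_tool_cam"]);W=cloud(d,K,Tc);Ww=cloud(d,K,C)
for u,v in((340,385),(335,410),(332,435),(352,390),(350,420),(349,460),(348,500),(435,385),(443,410),(448,435)):print((u,v),W[int(v/1.4),int(u/1.4)].round(4))
for u,v in((308,258),(320,240),(308,262)):print("knob",Ww[int(v/1.4),int(u/1.4)].round(4))
kn=ray(308/1.4,258/1.4,.119,K,C);print("knob ray",kn)
```

```text
(340, 385) [ 0.0113 -0.0131 -0.0421]
(335, 410) [ 0.0109 -0.0131 -0.0542]
(332, 435) [ 0.0109 -0.0125 -0.0657]
(352, 390) [ 0.0109 -0.0095 -0.0437]
(350, 420) [ 0.0095 -0.0089 -0.0572]
(349, 460) [ 0.0031 -0.0089 -0.0645]
(348, 500) [-0.0077 -0.0094 -0.0659]
(435, 385) [ 0.0105  0.0136 -0.0404]
(443, 410) [ 0.0104  0.0148 -0.0533]
(448, 435) [ 0.0109  0.0149 -0.0657]
knob [ 0.4837 -0.0062  0.1175]
knob [ 0.4856 -0.0063  0.0896]
knob [ 0.4825 -0.0069  0.1188]
knob ray [ 0.48400652 -0.00634951  0.119     ]
```

Run:
```python
from h import *
p,d,K,C=grab("scene");W=cloud(d,K,C);o=r.get_obs();t=o["tcp_pos"]
m=(np.hypot(W[...,0]-t[0],W[...,1]-t[1])<.07)&(W[...,2]>.125)&(d>0)
q=(W[m]-t)@Tw()[:3,:3];print(t,len(q))
for lo in np.arange(-.1,.03,.01):
    s=q[(q[:,2]>=lo)&(q[:,2]<lo+.01)]
    if len(s):print(lo.round(3),len(s),s.min(0).round(3),s.max(0).round(3))
uv=proj(t,K,C);print(uv)
u,v=int(uv[0]),int(uv[1]);save("s2.png",cv2.circle(p.copy(),(u,v),1,(255,0,0),-1)[max(v-90,0):v+60,max(u-100,0):u+100],3.5)
```

```text
[ 0.47241604 -0.04762253  0.14947766] 5704
-0.1 29 [-0.015 -0.053 -0.1  ] [ 0.015 -0.02  -0.09 ]
-0.09 41 [-0.012 -0.047 -0.09 ] [ 0.013 -0.034 -0.081]
-0.08 22 [-0.012 -0.043 -0.08 ] [ 0.013  0.017 -0.07 ]
-0.07 32 [-0.01  -0.026 -0.07 ] [ 0.009  0.012 -0.06 ]
-0.06 33 [-0.01  -0.025 -0.059] [ 0.009 -0.013 -0.051]
-0.05 38 [-0.009 -0.025 -0.05 ] [ 0.01  -0.013 -0.04 ]
-0.04 22 [-0.009 -0.024 -0.039] [ 0.01  -0.014 -0.031]
[278.40008405 187.4689748 ]
```

View pics/s2.png

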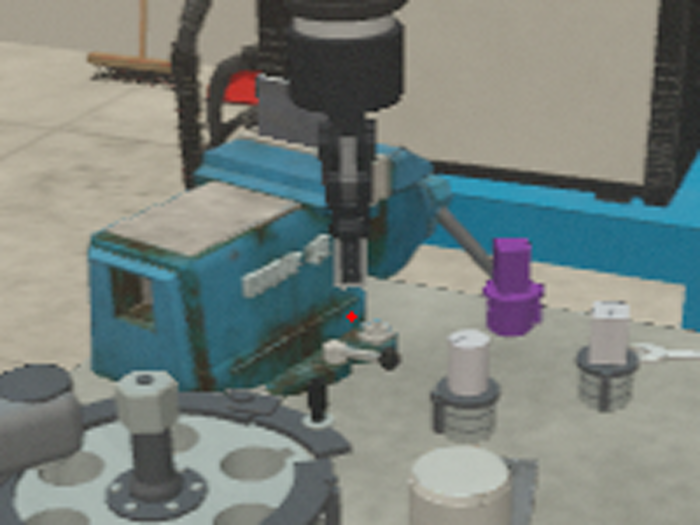

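The scene camera shows that the finger tips end about 33 mm short of the reported TCP (red dot at (352,317), tips at about (350,285)). So I take the tip plane as TCP + 33 mm in height and grip the knob lower.

>>> play_rows(deltas=[[40,[28,-33,0],[0,0,0]],[40,[28,-33,0],[0,0,0]],[40,[28,-33,45],[0,0,0]],[40,[28,-33,88],[0,0,0]],[5,[28,-33,88],[0,0,0]],[5,[28,-33,88],[0,0,0]],[5,[28,-33,88],[0,0,0]],[5,[28,-33,88],[0,0,0]]], squeeze=40)

```text
clock: 8.95
tcp_pos: [0.4825, -0.0058, 0.0612]
orientation: [-3.062, -0.689, 0.006]
contact_force: [0.8, 0.8, -23.3]
grip_width: 0.0129
```

```bash
python3 st.py
```

```text
8.95 [ 0.4825 -0.0058  0.0612] q [ 0.21  0.39 -0.39  2.1   0.22  0.69 -1.45] F [  0.8   0.8 -23.3] M [ 0.17 -0.35 -0.04] w 12.9
toolx deg 25.37 x [0.9036 0.4284] y [ 0.4284 -0.9036]
```

>>> play_rows(deltas=[[5,[-6,14,-2],[0,0,0]],[5,[-8,30,-3],[0,0,0]],[5,[-8,30,-3],[0,0,0]]])

```text
clock: 9.32
tcp_pos: [0.4876, -0.0371, 0.0635]
orientation: [-3.062, -0.688, 0.008]
contact_force: [3.6, 1.1, -27.1]
grip_width: 0.0128
```

```bash
python3 st.py
```

```text
9.325 [ 0.4876 -0.0371  0.0635] q [ 0.27  0.4  -0.38  2.09  0.22  0.7  -1.38] F [  3.6   1.1 -27.1] M [-0.2  -0.77  0.04] w 12.8
toolx deg 25.33 x [0.9038 0.4278] y [ 0.4278 -0.9039]
```

>>> play_rows(deltas=[[5,[4,14,3],[0,0,0]],[5,[10,29,3],[0,0,0]],[5,[19,41,3],[0,0,0]],[5,[19,41,3],[0,0,0]]])

```text
clock: 9.82
tcp_pos: [0.5243, -0.0672, 0.0623]
orientation: [-3.064, -0.687, 0.003]
contact_force: [-0.5, -2.9, 2.4]
grip_width: 0.0129
```

```bash
python3 st.py
```

```text
9.825 [ 0.5243 -0.0672  0.0623] q [ 0.3   0.45 -0.36  2.    0.23  0.73 -1.33] F [-0.5 -2.9  2.4] M [-0.6   0.29  0.19] w 12.9
toolx deg 25.29 x [0.9042 0.4272] y [ 0.4272 -0.9042]
```

>>> play_rows(deltas=[[40,[0,0,0],[0,0,0]],[40,[0,0,0],[0,0,0]],[40,[0,0,-50],[0,0,0]],[40,[-30,20,-110],[0,0,0]],[40,[-80,40,-120],[0,0,0]]])

```text
clock: 10.45
tcp_pos: [0.4727, -0.1371, 0.1863]
orientation: [3.063, 0.694, 0.01]
contact_force: [-0.2, -1.2, -1.0]
grip_width: 0.0402
```

```bash
cat > cart.py <<'E'
from h import *
def heads(f):
    z=np.load(f);p,d,K,C=[z[k] for k in "pdKC"]
    W=cloud(d,K,C);Z=W[...,2];hsv=cv2.cvtColor(p,cv2.COLOR_RGB2HSV)
    m=((Z>.079)&(Z<.089)&(hsv[...,2]>150)&(hsv[...,1]<50)).astype(np.uint8)
    n,l,s,c=cv2.connectedComponentsWithStats(cv2.morphologyEx(m,cv2.MORPH_CLOSE,np.ones((7,7))))
    for i in range(1,n):
        if s[i,4]<150:continue
        cs=max(cv2.findContours((l==i).astype(np.uint8),0,1)[0],key=cv2.contourArea)
        q=np.array([ray(u,v,.084,K,C)[:2] for u,v in cv2.convexHull(cs)[:,0]])
        rc=cv2.minAreaRect(q.astype(np.float32)*1000)
        # dark line inside
        g=cv2.cvtColor(p,cv2.COLOR_RGB2GRAY);mm=cv2.erode(cv2.morphologyEx((l==i).astype(np.uint8),cv2.MORPH_CLOSE,np.ones((9,9))),np.ones((3,3)))
        vv,uu=np.nonzero((mm>0)&(g<120));L=np.array([ray(u,v,.084,K,C)[:2] for u,v in zip(uu,vv)])
        print("px",c[i].round(),"rect c",np.round(rc[0],1),"size",np.round(rc[1],1),"ang",round(rc[2],1),end=" ")
        if len(L):
            e=L.mean(0)*1000-rc[0];print("line dir",np.degrees(np.arctan2(e[1],e[0])).round(1),"r",np.hypot(*e).round(1),len(L))
        else:print()
import sys
heads(sys.argv[1])
E
python3 st.py; python3 cart.py w1.npz
```

```text
10.45 [ 0.4727 -0.1371  0.1863] q [ 0.49  0.22 -0.38  1.98  0.1   0.95 -1.06] F [-0.2 -1.2 -1. ] M [-0.09  0.02 -0.  ] w 40.2
toolx deg 25.52 x [0.9024 0.4308] y [ 0.4308 -0.9024]
px [258. 108.] rect c [ 429.6 -170.4] size [29.9 29.2] ang 25.4 line dir 42.8 r 7.3 28
px [302. 225.] rect c [ 342.7 -261.8] size [28.9 28.9] ang 13.6 line dir 108.9 r 6.8 17
```

>>> play_rows(deltas=[[55,[-50,15,0],[0,0,0.05]],[55,[-105,30,0],[0,0,0.12]],[55,[-155,50,0],[0,0,0.208]],[55,[-171,56,30],[0,0,0.208]],[55,[-171,56,60],[0,0,0.208]],[55,[-171,56,60],[0,0,0.208]]])

```text
clock: 11.2
tcp_pos: [0.3417, -0.2604, 0.1244]
orientation: [-3.118, -0.372, -0.006]
contact_force: [0.6, 0.5, 1.0]
grip_width: 0.0553
```

```bash
python3 st.py
cat > look.py <<'E'
from h import *
import sys,subprocess
p,d,K,C=grab("wrist");np.savez(sys.argv[1],p=p,d=d,K=K,C=C)
E
python3 look.py w7.npz; python3 cart.py w7.npz
```

```text
11.2 [ 0.3417 -0.2604  0.1244] q [ 0.73  0.19 -0.24  2.18  0.06  0.77 -0.89] F [0.6 0.5 1. ] M [-0.01  0.02 -0.05] w 55.3
toolx deg 13.61 x [0.9719 0.2354] y [ 0.2354 -0.9719]
px [151.  38.] rect c [ 429.4 -171.1] size [30.1 29.9] ang 6.2 line dir 43.8 r 7.7 106
px [280. 227.] rect c [ 342.8 -262. ] size [28.8 28.9] ang 13.7 line dir 107.5 r 7.8 52
```

>>> play_rows(deltas=[[55,[1,2,40],[0,0,0]],[55,[1,2,90],[0,0,0]],[55,[1,2,106],[0,0,0]],[15,[1,2,106],[0,0,0]],[15,[1,2,106],[0,0,0]],[15,[1,2,106],[0,0,0]],[15,[1,2,106],[0,0,0]]], squeeze=70)

```text
clock: 12.12
tcp_pos: [0.3459, -0.2629, 0.0207]
orientation: [3.118, 0.373, 0.012]
contact_force: [-0.6, 1.9, 5.9]
grip_width: 0.0291
```

```bash
python3 st.py
```

```text
12.125 [ 0.3459 -0.2629  0.0207] q [ 0.69  0.39 -0.21  2.25  0.15  0.51 -0.97] F [-0.6  1.9  5.9] M [0.21 0.1  0.03] w 29.1
toolx deg 13.64 x [0.9718 0.2359] y [ 0.2358 -0.9718]
```

>>> play_rows(deltas=[[15,[0,0,-60],[0,0,0]],[15,[0,0,-120],[0,0,-0.18]],[15,[30,-30,-145],[0,0,-0.36]],[15,[65,-70,-145],[0,0,-0.54]],[15,[105,-115,-145],[0,0,-0.72]],[15,[145,-160,-145],[0,0,-0.9]],[15,[185,-205,-145],[0,0,-1.08]],[15,[185,-205,-145],[0,0,-1.15]]])

```text
clock: 13.12
tcp_pos: [0.4779, -0.0144, 0.1671]
orientation: [2.4, 2.021, 0.014]
contact_force: [-0.8, -1.3, -4.3]
grip_width: 0.0289
```

```bash
python3 st.py
```

```text
13.125 [ 0.4779 -0.0144  0.1671] q [ 0.45  0.25 -0.62  2.02  0.18  0.91 -0.44] F [-0.8 -1.3 -4.3] M [-0.06  0.05  0.  ] w 28.9
toolx deg 80.2 x [0.1702 0.9854] y [ 0.9854 -0.1703]
```

>>> play_rows(deltas=[[15,[20,8,0],[0,0,-0.18]],[15,[40,16,0],[0,0,-0.36]],[15,[57,22,0],[0,0,-0.54]],[15,[57,22,0],[0,0,-0.72]],[15,[57,22,0],[0,0,-0.9]],[15,[57,22,0],[0,0,-1.08]],[15,[57,22,0],[0,0,-1.141]],[15,[57,22,0],[0,0,-1.141]]])

```text
clock: 14.12
tcp_pos: [0.5088, 0.0375, 0.1673]
orientation: [0.929, 2.993, 0.007]
contact_force: [0.5, -0.5, -4.0]
grip_width: 0.0293
```

```bash
python3 st.py; python3 look.py w8.npz
python3 - <<'E'
from h import *
z=np.load("w8.npz");p,d,K,C=[z[k] for k in "pdKC"]
save("w8.png",p,1.4);print(proj([.509,.039,.07],K,C)*1.4)
Tc=np.array(r.camera_model("wrist")["T_tool_cam"])
W=cloud(d,K,Tc);
m=(abs(W[...,0])<.04)&(abs(W[...,1])<.03)&(W[...,2]>-.09)&(W[...,2]<-.01)&(d>0)
hsv=cv2.cvtColor(p,cv2.COLOR_RGB2HSV);m&=(hsv[...,2]>140)&(hsv[...,1]<60)
q=W[m];print(len(q),np.percentile(q,[2,50,98],axis=0).round(4))
E
```

```text
14.125 [0.5088 0.0375 0.1673] q [ 0.51  0.36 -0.85  1.95  0.32  0.97  0.48] F [ 0.5 -0.5 -4. ] M [ 0.01 -0.01  0.  ] w 29.3
toolx deg 145.5 x [-0.8242  0.5663] y [0.5663 0.8242]
[392.11026427 279.36949433]
5817 [[-0.0176 -0.0148 -0.0658]
 [-0.0019  0.     -0.0623]
 [ 0.0103  0.0139 -0.0609]]
```

View pics/w8.png

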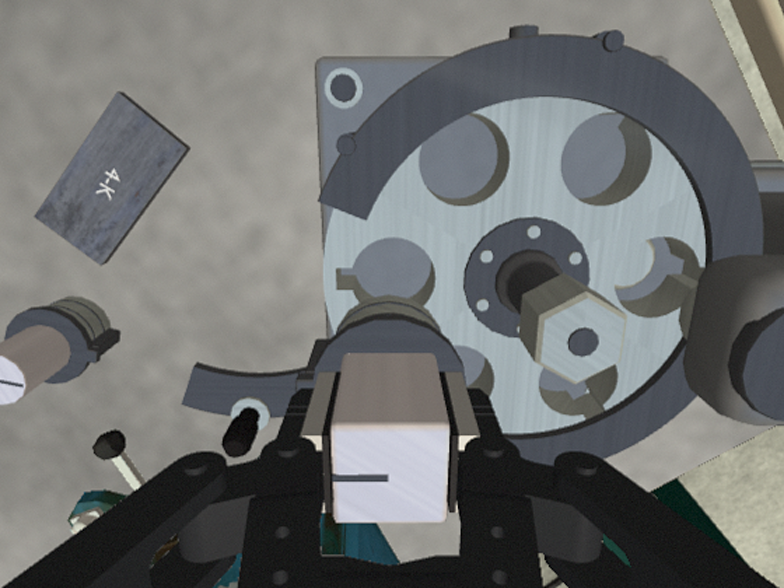

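The square cartridge hangs above the gap with its line pointing left, at the slot (345,278); pocket centre about (393,275), gate open with its knob at (242,430). One quick rim fit from this view guards against camera bias.

```bash
cat > rim.py <<'E'
from h import *
import sys
def rim(f,c,a0,a1):
    z=np.load(f);p,d,K,C=[z[k] for k in "pdKC"];c=np.array(c)
    g=cv2.GaussianBlur(cv2.cvtColor(p,cv2.COLOR_RGB2GRAY),(3,3),0);pts=[]
    for a in np.radians(np.arange(a0,a1,4)):
        rr=np.arange(.016,.030,.00025);D=np.array([np.cos(a),np.sin(a)])
        uv=np.array([proj([*(c+x*D),.07],K,C) for x in rr]).astype(np.float32)
        val=cv2.remap(g,uv[:,0].reshape(1,-1),uv[:,1].reshape(1,-1),1)[0].astype(float)
        gr=np.convolve(val,[1]*4+[0]+[-1]*4,'valid');i=gr.argmax()
        if gr[i]>60:pts.append(c+rr[i+4]*D)
    q=np.array(pts)
    for _ in range(4): # radius known: 23 mm
        for _ in range(20):
            v=q-c;n=np.hypot(*v.T);c=c+np.linalg.lstsq(v/n[:,None],n-.023,rcond=None)[0]
        e=abs(np.hypot(*(q-c).T)-.023);q=q[e<max(2.5*np.median(e),.0005)]
    print("pocket",c.round(4),len(q),"med err",np.median(e).round(5));return c
E
python3 - <<'E'
from rim import *
z=np.load("w8.npz");p,d,K,C=[z[k] for k in "pdKC"]
u=np.array([.5663,.8242])
# visible arcs: report all pockets with full circles
hub=np.array([.5496,.0982])
for k,(a0,a1) in {0:(-190,-10),1:(0,360),2:(0,360)}.items():
    a=np.radians(-124.4-60*k);rim("w8.npz",hub+.072*np.array([np.cos(a),np.sin(a)]),60,240) if k==0 else rim("w8.npz",hub+.072*np.array([np.cos(a),np.sin(a)]),a0,a1)
    print("nominal",(hub+.072*np.array([np.cos(a),np.sin(a)])).round(4))
print("hub",ray(583/1.4,342/1.4,.156,K,C))
E
```

```text
pocket [0.5088 0.0393] 40 med err 4e-05
nominal [0.5089 0.0388]
pocket [0.4775 0.1041] 68 med err 0.00011
nominal [0.4778 0.1037]
pocket [0.5181 0.1634] 75 med err 0.00013
nominal [0.5185 0.1631]
hub [0.54996422 0.09878204 0.156     ]
```

>>> play_rows(deltas=[[15,[4,2,20],[0,0,0]],[15,[4,2,50],[0,0,0]],[15,[4,2,64],[0,0,0]],[15,[4,2,64],[0,0,0]]])

```text
clock: 14.68
tcp_pos: [0.5066, 0.0415, 0.1027]
orientation: [0.931, 2.994, 0.006]
contact_force: [1.0, 0.3, -3.1]
grip_width: 0.0291
```

```bash
cat >> st.py <<'E'
import sys
if len(sys.argv)>4:
    ox,oy,px,py=map(float,sys.argv[1:5]);a=np.array([ox/1e3,oy/1e3,0]);c=(T[:3,:3]@a)[:2]+T[:2,3]
    e=np.array([px,py])-c;print("axis",c.round(4),"need tool x,y mm",(T[:2,0]@e*1e3).round(1),(T[:2,1]@e*1e3).round(1))
E
python3 st.py -2.8 -.5 .5089 .0391
```

```text
14.675 [0.5066 0.0415 0.1027] q [ 0.44  0.44 -0.79  2.01  0.42  0.85  0.39] F [ 1.   0.3 -3.1] M [0.05 0.02 0.05] w 29.1
toolx deg 145.45 x [-0.8236  0.5671] y [0.5671 0.8236]
axis [0.5086 0.0395] need tool x,y mm -0.5 -0.2
```

>>> play_rows(deltas=[[15,[-0.5,0,12],[0,0,0]],[15,[-0.5,0,20],[0,0,0]],[15,[-0.5,0,28],[0,0,0]],[15,[-0.5,0,28],[0,0,0]]])

```text
clock: 15.18
tcp_pos: [0.5068, 0.0411, 0.074]
orientation: [0.931, 2.995, 0.005]
contact_force: [-0.2, 0.2, -4.4]
grip_width: 0.029
```

```bash
python3 st.py -2.8 -.5 .5089 .0391
```

```text
15.175 [0.5068 0.0411 0.074 ] q [ 0.41  0.48 -0.76  2.03  0.46  0.8   0.35] F [-0.2  0.2 -4.4] M [ 0.    0.02 -0.  ] w 29.0
toolx deg 145.45 x [-0.8236  0.5671] y [0.5671 0.8236]
axis [0.5088 0.0391] need tool x,y mm -0.1 0.1
```

Going in freely. On down to the seat.

>>> play_rows(deltas=[[15,[0,0,8],[0,0,0]],[15,[0,0,16],[0,0,0]],[15,[0,0,19],[0,0,0]],[15,[0,0,19],[0,0,0]]])

```text
clock: 15.68
tcp_pos: [0.5073, 0.0408, 0.0565]
orientation: [0.931, 2.994, 0.002]
contact_force: [-6.9, -2.4, 17.5]
grip_width: 0.0291
```

```bash
python3 st.py -2.8 -.5 .5089 .0391
```

```text
15.675 [0.5073 0.0408 0.0565] q [ 0.39  0.51 -0.74  2.04  0.5   0.77  0.32] F [-6.9 -2.4 17.5] M [-0.58  1.42  0.09] w 29.1
toolx deg 145.46 x [-0.8237  0.567 ] y [0.567  0.8237]
axis [0.5093 0.0388] need tool x,y mm 0.5 0.0
```

Seated: TCP height matches home within 0.3 mm. I release, go up, and over to the hexagon (flats are already in line with the jaws).

>>> play_rows(deltas=[[46,[0,0,0],[0,0,0]],[46,[0,0,0],[0,0,0]],[46,[0,0,-50],[0,0,0]],[46,[0,0,-94],[0,0,0]],[46,[-2,35,-94],[0,0,0]],[46,[-2,71,-94],[0,0,0]],[46,[-2,71,-94],[0,0,0]],[46,[-2,71,-94],[0,0,0]]])

```text
clock: 16.68
tcp_pos: [0.5485, 0.0977, 0.1506]
orientation: [0.931, 2.994, 0.001]
contact_force: [-0.5, -0.9, 0.2]
grip_width: 0.0455
```

```bash
python3 st.py 0 0 .5497 .0984; python3 look.py w9.npz
python3 - <<'E'
from h import *
z=np.load("w9.npz");p,d,K,C=[z[k] for k in "pdKC"];W=cloud(d,K,C)
# square head top: bright at z .115-.125 near pocket
m=(np.hypot(W[...,0]-.509,W[...,1]-.039)<.03)&(W[...,2]>.105)&(W[...,2]<.14);q=W[m];print(len(q),q.mean(0) if len(q) else 0,np.median(q[:,2]) if len(q) else 0)
m=(np.hypot(W[...,0]-.55,W[...,1]-.098)<.022)&(W[...,2]>.14);q=W[m&(W[...,2]<.17)];print("hex",len(q),q.mean(0),np.median(q[:,2]))
E
```

```text
16.675 [0.5485 0.0977 0.1506] q [ 0.35  0.46 -0.82  1.86  0.4   0.99  0.33] F [-0.5 -0.9  0.2] M [-0.02  0.   -0.02] w 45.5
toolx deg 145.47 x [-0.8238  0.5669] y [0.5669 0.8238]
axis [0.5485 0.0977] need tool x,y mm -0.7 1.2
2852 [0.50879827 0.04089614 0.11751051] 0.11873688963556812
hex 4146 [0.5470059  0.10059298 0.15393667] 0.15483720328620185
```

>>> play_rows(deltas=[[46,[-1,1,25],[0,0,0]],[46,[-1,1,46],[0,0,0]],[20,[-1,1,46],[0,0,0]],[20,[-1,1,46],[0,0,0]],[20,[-1,1,46],[0,0,0]]], squeeze=80)

```text
clock: 17.35
tcp_pos: [0.5506, 0.0991, 0.103]
orientation: [0.93, 2.994, 0.008]
contact_force: [9.1, 7.6, -18.7]
grip_width: 0.0324
```

```bash
python3 st.py 0 0 .5497 .0984
```

```text
17.35 [0.5506 0.0991 0.103 ] q [ 0.31  0.52 -0.78  1.89  0.46  0.91  0.28] F [  9.1   7.6 -18.7] M [ 1.37 -1.74 -0.04] w 32.4
toolx deg 145.48 x [-0.8239  0.5667] y [0.5667 0.8239]
axis [0.5506 0.0991] need tool x,y mm 0.3 -1.1
```

>>> play_rows(deltas=[[20,[0,0,0],[0,0,-0.18]],[20,[0,0,0],[0,0,-0.36]],[20,[0,0,0],[0,0,-0.54]],[20,[0,0,0],[0,0,-0.72]],[20,[0,0,0],[0,0,-0.9]],[20,[0,0,0],[0,0,-1.047]],[20,[0,0,0],[0,0,-1.047]]])

```text
clock: 18.23
tcp_pos: [0.5507, 0.1003, 0.103]
orientation: [-0.691, 3.056, 0.006]
contact_force: [2.7, 5.2, -4.4]
grip_width: 0.0321
```

```bash
python3 st.py 0 0 .5497 .0984
```

```text
18.225 [0.5507 0.1003 0.103 ] q [ 0.47  0.62 -1.02  1.88  0.63  0.99  1.19] F [ 2.7  5.2 -4.4] M [ 1.11 -0.27  0.06] w 32.1
toolx deg -154.51 x [-0.9026 -0.4303] y [-0.4304  0.9027]
axis [0.5507 0.1003] need tool x,y mm 1.7 -1.3
```

>>> play_rows(deltas=[[46,[0,0,0],[0,0,0]],[46,[0,0,0],[0,0,0]],[46,[0,0,-50],[0,0,0]],[46,[20,-20,-70],[0,0,0]],[50,[65,-60,-70],[0,0,0.1]],[55,[115,-100,-70],[0,0,0.208]],[55,[165,-140,-70],[0,0,0.208]],[55,[210,-180,-70],[0,0,0.208]]])

```text
clock: 19.23
tcp_pos: [0.4369, -0.1543, 0.1709]
orientation: [-0.369, 3.112, 0.005]
contact_force: [0.7, -0.9, -0.8]
grip_width: 0.0551
```

```bash
python3 st.py 0 0 .4295 -.171; python3 look.py w10.npz; python3 cart.py w10.npz
python3 - <<'E'
from rim import *
hub=np.array([.5497,.0984])
for k in(0,1,2,-1):
    a=np.radians(-124.4+60*k);n=hub+.072*np.array([np.cos(a),np.sin(a)])
    print(k,n.round(4),end=" ")
    try:rim("w10.npz",n,0,360)
    except Exception as e:print("x")
E
```

```text
19.225 [ 0.4369 -0.1543  0.1709] q [ 1.18  0.36 -1.14  2.03  0.39  0.99  1.65] F [ 0.7 -0.9 -0.8] M [-0.05 -0.07 -0.04] w 55.1
toolx deg -166.49 x [-0.9723 -0.2336] y [-0.2336  0.9723]
axis [ 0.4369 -0.1543] need tool x,y mm 11.1 -14.5
px [260. 189.] rect c [ 428.5 -170.7] size [29.9 30.3] ang 13.7 line dir 39.1 r 8.1 39
0 [0.509 0.039] pocket [0.5085 0.0382] 53 med err 0.00011
1 [0.5808 0.0335] pocket [0.5846 0.0494] 9 med err 0.00121
2 [0.6215 0.0929] pocket [0.625  0.0962] 16 med err 0.00119
-1 [0.4779 0.1039] pocket [0.477  0.1031] 34 med err 8e-05
```

>>> play_rows(deltas=[[55,[11,-14,20],[0,0,0]],[55,[11,-14,60],[0,0,0]],[55,[11,-14,60],[0,0,0]]])

```text
clock: 19.65
tcp_pos: [0.4224, -0.1788, 0.1067]
orientation: [0.353, -3.119, -0.006]
contact_force: [-0.6, -0.0, 1.0]
grip_width: 0.0549
```

```bash
python3 look.py w11.npz; python3 cart.py w11.npz
python3 - <<'E'
from h import *
z=np.load("w11.npz");p,d,K,C=[z[k] for k in "pdKC"];g=cv2.cvtColor(p,cv2.COLOR_RGB2GRAY)
c=np.array([.429,-.171])
P=[]
for u in range(200,360):
    for v in range(150,330):
        x=ray(u,v,.084,K,C)[:2]-c
        if np.hypot(*x)<.0135 and g[v,u]<130:P.append(x)
P=np.array(P);vx,vy,x0,y0=cv2.fitLine(P.astype(np.float32),cv2.DIST_HUBER,0,1e-4,1e-4).ravel();print("line",len(P),np.degrees(np.arctan2(vy,vx)),"pts mean",P.mean(0),"perp off",(x0*vy-y0*vx)*1e3)
E
python3 st.py 0 0 .429 -.171
```

```text
px [291. 251.] rect c [ 428.6 -170.7] size [29.4 30. ] ang 12.8 line dir 40.1 r 7.7 67
line 65 41.78402 pts mean [0.00509538 0.00489991] perp off -0.25849742
19.7 [ 0.4241 -0.1786  0.1084] q [ 1.14  0.44 -1.05  2.09  0.5   0.88  1.6 ] F [-0.1  0.4  0.2] M [-0.01  0.01  0.04] w 54.9
toolx deg -167.05 x [-0.9746 -0.2241] y [-0.2241  0.9746]
axis [ 0.4241 -0.1786] need tool x,y mm -6.4 6.3
```

>>> play_rows(deltas=[[55,[-6,6,0],[0,0,0]],[55,[-6,6,0],[0,0,0]],[55,[-6,6,0],[0,0,0]]])

```text
clock: 20.08
tcp_pos: [0.4293, -0.1712, 0.1091]
orientation: [-0.356, 3.121, 0.003]
contact_force: [-0.5, 0.6, -0.1]
grip_width: 0.0546
```

```bash
python3 st.py 0 0 .4287 -.1709
```

```text
20.075 [ 0.4293 -0.1712  0.1091] q [ 1.12  0.45 -1.05  2.09  0.5   0.89  1.58] F [-0.5  0.6 -0.1] M [-0.02 -0.01 -0.02] w 54.6
toolx deg -167.0 x [-0.9744 -0.2249] y [-0.2249  0.9744]
axis [ 0.4293 -0.1712] need tool x,y mm 0.5 0.4
```

>>> play_rows(deltas=[[55,[0,0,40],[0,0,0]],[55,[0,0,80],[0,0,0]],[55,[0,0,88],[0,0,0]],[15,[0,0,88],[0,0,0]],[15,[0,0,88],[0,0,0]],[15,[0,0,88],[0,0,0]],[15,[0,0,88],[0,0,0]]], squeeze=80)

```text
clock: 20.95
tcp_pos: [0.4303, -0.1711, 0.0223]
orientation: [-0.355, 3.119, 0.001]
contact_force: [-1.5, 1.9, 6.8]
grip_width: 0.0302
```

```bash
python3 st.py 0 0 .4287 -.1709
```

```text
20.95 [ 0.4303 -0.1711  0.0223] q [ 0.98  0.58 -0.9   2.15  0.69  0.74  1.41] F [-1.5  1.9  6.8] M [ 0.31  0.31 -0.01] w 30.2
toolx deg -167.0 x [-0.9744 -0.2249] y [-0.225   0.9744]
axis [ 0.4303 -0.1711] need tool x,y mm 1.5 0.6
```

>>> play_rows(deltas=[[15,[0,0,-60],[0,0,0]],[15,[0,0,-120],[0,0,0.18]],[15,[-15,20,-145],[0,0,0.36]],[15,[-40,50,-145],[0,0,0.54]],[15,[-65,85,-145],[0,0,0.72]],[15,[-90,120,-145],[0,0,0.9]],[15,[-110,150,-145],[0,0,1.08]],[15,[-110,150,-145],[0,0,1.26]]])

```text
clock: 21.95
tcp_pos: [0.5038, 0.0033, 0.168]
orientation: [1.551, 2.73, 0.006]
contact_force: [0.1, -0.1, -4.0]
grip_width: 0.0305
```

```bash
python3 st.py 1.5 0 .5088 .0389
```

```text
21.95 [0.5038 0.0033 0.168 ] q [ 0.58  0.35 -0.85  1.95  0.31  0.97  0.12] F [ 0.1 -0.1 -4. ] M [-0.05  0.09 -0.01] w 30.5
toolx deg 120.79 x [-0.5119  0.8591] y [0.8591 0.5119]
axis [0.503  0.0046] need tool x,y mm 26.5 22.5
```

>>> play_rows(deltas=[[15,[10,8,0],[0,0,0.18]],[15,[20,16,0],[0,0,0.36]],[15,[27,22,0],[0,0,0.54]],[15,[27,22,0],[0,0,0.72]],[15,[27,22,0],[0,0,0.9]],[15,[27,22,0],[0,0,1.08]],[15,[27,22,0],[0,0,1.26]],[15,[27,22,0],[0,0,1.4]]])

```text
clock: 22.95
tcp_pos: [0.5082, 0.0375, 0.168]
orientation: [-2.948, -1.081, -0.005]
contact_force: [-0.7, -0.6, -3.7]
grip_width: 0.0306
```

>>> play_rows(deltas=[[15,[0,0,0],[0,0,0.12]],[15,[0,0,0],[0,0,0.24]],[15,[0,0,0],[0,0,0.24]]])

```text
clock: 23.32
tcp_pos: [0.5077, 0.0372, 0.1679]
orientation: [-3.056, -0.722, -0.004]
contact_force: [-0.6, 0.4, -4.3]
grip_width: 0.0301
```

```bash
python3 st.py 1.5 0 .5088 .0389; python3 look.py w12.npz
python3 - <<'E'
from h import *
z=np.load("w12.npz");p,d,K,C=[z[k] for k in "pdKC"];save("w12.png",p,1.4)
Tc=np.array(r.camera_model("wrist")["T_tool_cam"]);W=cloud(d,K,Tc);hsv=cv2.cvtColor(p,cv2.COLOR_RGB2HSV);g=hsv[...,2]
m=(abs(W[...,0])<.03)&(abs(W[...,1])<.02)&(W[...,2]<-.055)&(W[...,2]>-.07)&(g>150)&(hsv[...,1]<60)
zt=np.median(W[m][:,2]);print("top",zt,m.sum())
q=cv2.convexHull(np.argwhere(cv2.morphologyEx(m.astype(np.uint8),cv2.MORPH_OPEN,np.ones((3,3)))>0)[:,::-1].astype(np.int32))[:,0]
zt=-.0617
P=np.array([ray(u,v,zt,K,Tc)[:2] for u,v in q]);c,R_=cv2.minEnclosingCircle((P*1000).astype(np.float32));print("tool centre",c,R_,P.min(0),P.max(0))
L=[]
for u in range(150,420):
    for v in range(180,420):
        x=ray(u,v,zt,K,Tc)[:2]*1e3-np.array([1.5,0])
        if np.hypot(*x)<13 and g[v,u]<120:L.append(x)
L=np.array(L);vx,vy,x0,y0=cv2.fitLine(L.astype(np.float32),cv2.DIST_HUBER,0,1e-4,1e-4).ravel()
T=Tw()[:2,:2];dv=T@np.array([vx,vy]);mv=T@L.mean(0);print(len(L),"line world",np.degrees(np.arctan2(dv[1],dv[0])),"mean",np.degrees(np.arctan2(mv[1],mv[0])),"tool",vx,vy,x0,y0)
E
```

```text
23.325 [0.5077 0.0372 0.1679] q [ 0.26  0.29 -0.53  1.96  0.18  0.94 -1.47] F [-0.6  0.4 -4.3] M [-0.02 -0.06  0.  ] w 30.1
toolx deg 26.6 x [0.8942 0.4477] y [ 0.4478 -0.8942]
axis [0.5091 0.0379] need tool x,y mm 0.2 -1.0
top -0.060946677310868974 5108
tool centre (5.994593143463135, 0.6352115273475647) 19.98101043701172 [-0.01378121 -0.0192966 ] [0.01678441 0.02060193]
123 line world 55.57049981605757 mean -121.8829526211305 tool 0.87561077 -0.48301736 -6.2782807 3.8366714
```

View pics/w12.png

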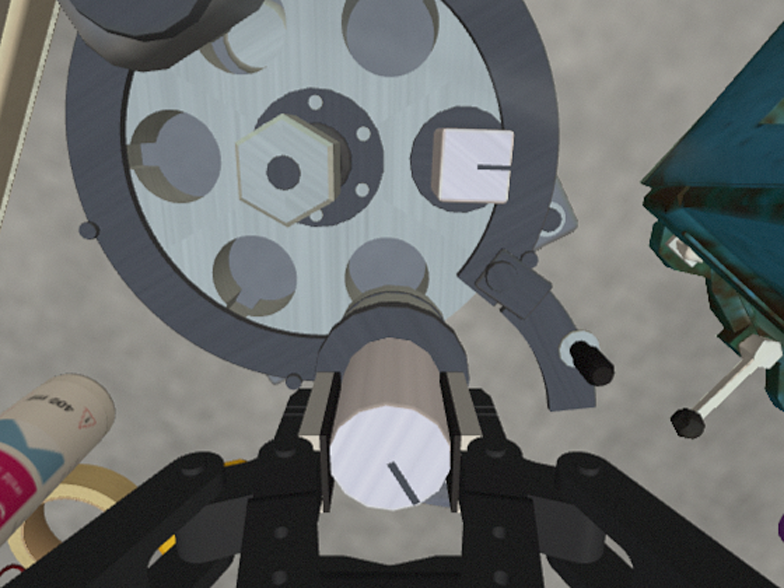

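The round cartridge hangs at the gap with its line at 235.6° (needed 235.6°); the square-headed one sits home at (475,165), one pocket on; gate is open with its knob at (595,365).

>>> play_rows(deltas=[[15,[0,-1,20],[0,0,0]],[15,[0,-1,50],[0,0,0]],[15,[0,-1,64],[0,0,0]],[15,[0,-1,64],[0,0,0]],[15,[0,-1,64],[0,0,0]]])

```text
clock: 24.0
tcp_pos: [0.5083, 0.0386, 0.1048]
orientation: [-3.055, -0.725, -0.006]
contact_force: [0.4, 0.9, -3.9]
grip_width: 0.0302
```

```bash
python3 st.py 1.5 0 .5088 .0389
```

```text
24.0 [0.5083 0.0386 0.1048] q [ 0.22  0.37 -0.51  2.01  0.25  0.81 -1.53] F [ 0.4  0.9 -3.9] M [ 0.01  0.   -0.02] w 30.2
toolx deg 26.71 x [0.8933 0.4495] y [ 0.4495 -0.8933]
axis [0.5096 0.0392] need tool x,y mm -0.9 -0.1
```

>>> play_rows(deltas=[[15,[-1,0,12],[0,0,0]],[15,[-1,0,20],[0,0,0]],[15,[-1,0,28],[0,0,0]],[15,[-1,0,28],[0,0,0]]])

```text
clock: 24.5
tcp_pos: [0.5072, 0.0385, 0.0761]
orientation: [-3.054, -0.726, -0.005]
contact_force: [0.5, 1.5, -4.4]
grip_width: 0.0303
```

```bash
python3 st.py 1.5 0 .5088 .0389
```

```text
24.5 [0.5072 0.0385 0.0761] q [ 0.21  0.42 -0.49  2.04  0.28  0.75 -1.56] F [ 0.5  1.5 -4.4] M [ 0.4  -0.15  0.03] w 30.3
toolx deg 26.74 x [0.8931 0.4499] y [ 0.4499 -0.8931]
axis [0.5085 0.0392] need tool x,y mm 0.1 0.4
```

>>> play_rows(deltas=[[15,[0,0,8],[0,0,0]],[15,[0,0,16],[0,0,0]],[15,[0,0,19],[0,0,0]],[15,[0,0,19],[0,0,0]]])

```text
clock: 25.0
tcp_pos: [0.5078, 0.0385, 0.0581]
orientation: [-3.055, -0.726, -0.006]
contact_force: [-3.1, -1.0, 10.6]
grip_width: 0.0297
```

```bash
python3 st.py 1.5 0 .5088 .0389
```

```text
25.0 [0.5078 0.0385 0.0581] q [ 0.19  0.44 -0.48  2.05  0.3   0.71 -1.58] F [-3.1 -1.  10.6] M [0.09 0.97 0.09] w 29.7
toolx deg 26.74 x [0.8931 0.4499] y [ 0.4499 -0.8931]
axis [0.5091 0.0392] need tool x,y mm -0.4 0.1
```

>>> play_rows(deltas=[[46,[0,0,0],[0,0,0]],[46,[0,0,0],[0,0,0]],[46,[0,0,-50],[0,0,0]],[46,[0,0,-94],[0,0,0.02]],[46,[35,-18,-94],[0,0,0.02]],[46,[65,-35,-94],[0,0,0.02]],[46,[65,-35,-94],[0,0,0.02]],[46,[65,-35,-94],[0,0,0.02]]])

```text
clock: 26.0
tcp_pos: [0.5492, 0.0981, 0.1519]
orientation: [-3.063, -0.695, -0.004]
contact_force: [-0.1, 1.3, -0.1]
grip_width: 0.0457
```

```bash
python3 st.py 0 0 .5500 .0988; python3 look.py w13.npz
python3 - <<'E'
from h import *
z=np.load("w13.npz");p,d,K,C=[z[k] for k in "pdKC"];W=cloud(d,K,C)
for a in(-124.4,-64.4):
    c=np.array([.5497,.0984])+.072*np.array([np.cos(np.radians(a)),np.sin(np.radians(a))])
    m=(np.hypot(W[...,0]-c[0],W[...,1]-c[1])<.018)&(W[...,2]>.1)&(W[...,2]<.14);q=W[m];print(a,c.round(4),len(q),q.mean(0).round(4),np.median(q[:,2]).round(4))
E
```

```text
26.0 [0.5492 0.0981 0.1519] q [ 0.14  0.39 -0.53  1.86  0.24  0.95 -1.63] F [-0.1  1.3 -0.1] M [-0.02 -0.05  0.01] w 45.7
toolx deg 25.58 x [0.902  0.4318] y [ 0.4318 -0.902 ]
axis [0.5492 0.0981] need tool x,y mm 1.0 -0.3
-124.4 [0.509 0.039] 1162 [0.5086 0.0453 0.1158] 0.1187
-64.4 [0.5808 0.0335] 2637 [0.5826 0.0358 0.1174] 0.1189
```

Both heads read 0.119 m on top, i.e. home. Now I grip the hexagon and turn +120° in two calls.

>>> play_rows(deltas=[[46,[1,0,25],[0,0,0]],[46,[1,0,47],[0,0,0]],[20,[1,0,47],[0,0,0]],[20,[1,0,47],[0,0,0]],[20,[1,0,47],[0,0,0]],[20,[1,0,47],[0,0,-0.18]],[20,[1,0,47],[0,0,-0.36]],[20,[1,0,47],[0,0,-0.54]]], squeeze=80)

```text
clock: 27.05
tcp_pos: [0.5477, 0.0972, 0.1026]
orientation: [-2.762, -1.493, 0.003]
contact_force: [3.6, 3.3, -21.6]
grip_width: 0.0325
```

```bash
python3 st.py 0 0 .5500 .0988
```

```text
27.05 [0.5477 0.0972 0.1026] q [ 0.21  0.48 -0.63  1.9   0.36  0.88 -1.18] F [  3.6   3.3 -21.6] M [ 0.5  -0.94 -0.25] w 32.5
toolx deg 56.78 x [0.5478 0.8366] y [ 0.8366 -0.5478]
axis [0.5477 0.0972] need tool x,y mm 2.6 1.0
```

>>> play_rows(deltas=[[20,[1,0,0],[0,0,-0.18]],[20,[1,0,0],[0,0,-0.36]],[20,[1,0,0],[0,0,-0.54]],[20,[1,0,0],[0,0,-0.72]],[20,[1,0,0],[0,0,-0.9]],[20,[1,0,0],[0,0,-1.08]],[20,[1,0,0],[0,0,-1.26]],[20,[1,0,0],[0,0,-1.26]]])

```text
clock: 28.05
tcp_pos: [0.5513, 0.0975, 0.1025]
orientation: [1.352, 2.835, 0.007]
contact_force: [14.6, 4.5, -16.3]
grip_width: 0.0325
```

```bash
python3 st.py 0 0 .5500 .0988
```

```text
28.05 [0.5513 0.0975 0.1025] q [ 0.41  0.57 -0.92  1.88  0.55  0.96 -0.08] F [ 14.6   4.5 -16.3] M [ 0.43 -2.38 -0.07] w 32.5
toolx deg 129.0 x [-0.6294  0.7771] y [0.7771 0.6294]
axis [0.5513 0.0975] need tool x,y mm 1.8 -0.2
```

>>> play_rows(deltas=[[20,[1,0,0],[0,0,-0.15]],[20,[1,0,0],[0,0,-0.29]],[20,[1,0,0],[0,0,-0.29]],[44,[1,0,0],[0,0,-0.29]],[44,[1,0,0],[0,0,-0.29]],[44,[1,0,-50],[0,0,-0.29]],[44,[1,0,-70],[0,0,-0.29]],[44,[1,0,-70],[0,0,-0.29]]])

```text
clock: 29.05
tcp_pos: [0.5513, 0.0979, 0.174]
orientation: [0.928, 2.997, 0.007]
contact_force: [0.3, 0.5, -0.6]
grip_width: 0.044
```

```bash
python3 st.py 0 0 .5243 -.0672; python3 look.py w14.npz
python3 - <<'E'
from rim import *
z=np.load("w14.npz");p,d,K,C=[z[k] for k in "pdKC"];save("w14.png",p,1.4)
hub=np.array([.5497,.0984])
for k in(0,-1,-2,1):
    a=np.radians(-124.4+60*k);n=hub+.072*np.array([np.cos(a),np.sin(a)])
    print(k,n.round(4),end=" ")
    try:rim("w14.npz",n,0,360)
    except Exception as e:print("x")
E
```

```text
29.05 [0.5513 0.0979 0.174 ] q [ 0.51  0.52 -1.05  1.82  0.51  1.1   0.24] F [ 0.3  0.5 -0.6] M [ 0.   -0.02  0.03] w 44.0
toolx deg 145.58 x [-0.8249  0.5653] y [0.5653 0.8249]
axis [0.5513 0.0979] need tool x,y mm -71.0 -151.5
0 [0.509 0.039] pocket [0.5091 0.0393] 83 med err 0.00015
-1 [0.4779 0.1039] pocket [0.4778 0.1039] 73 med err 0.00012
-2 [0.5186 0.1633] pocket [0.518  0.1634] 73 med err 0.00013
1 [0.5808 0.0335] pocket [0.5807 0.0341] 65 med err 0.00017
```

View pics/w14.png

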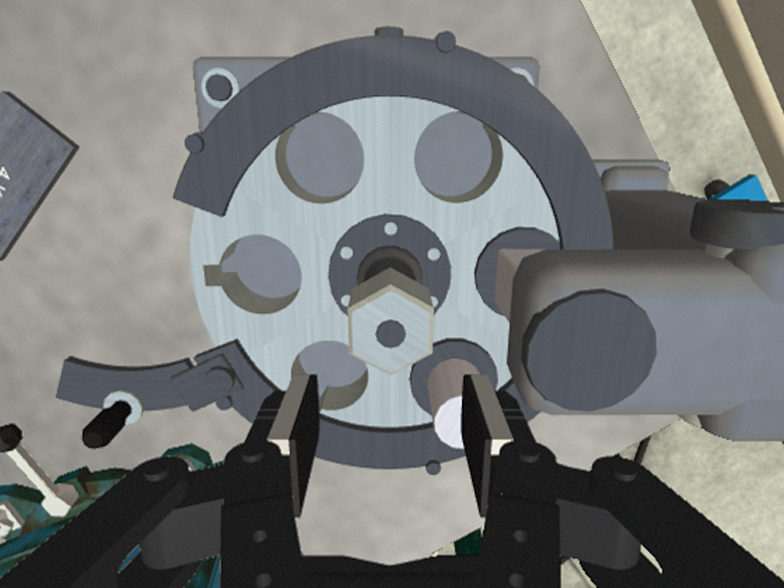

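The square-headed cartridge is under the ram (525,265 beside the arm), the round one at (455,390), the gap pocket (258,275) is empty and the pocket fits match the stop. Now the gate knob at (105,425).

>>> play_rows(deltas=[[40,[-25,-50,0],[0,0,0]],[40,[-50,-100,0],[0,0,0]],[40,[-71,-151,0],[0,0,0]],[40,[-71,-151,0],[0,0,0]],[40,[-71,-151,20],[0,0,0]],[40,[-71,-151,20],[0,0,0]]])

```text
clock: 29.85
tcp_pos: [0.5221, -0.0657, 0.1497]
orientation: [-0.925, -3.001, -0.005]
contact_force: [-0.1, 0.5, -0.6]
grip_width: 0.0398
```

```bash
python3 look.py w15.npz
python3 - <<'E'
from h import *
z=np.load("w15.npz");p,d,K,C=[z[k] for k in "pdKC"];W=cloud(d,K,C)
m=(np.hypot(W[...,0]-.524,W[...,1]+.067)<.03)&(W[...,2]>.108)&(W[...,2]<.126);q=W[m];print(len(q),q.mean(0).round(4),q.min(0).round(3),q.max(0).round(3))
E
python3 st.py 0 0 .5243 -.0672
```

```text
496 [ 0.523  -0.0669  0.1159] [ 0.517 -0.075  0.108] [ 0.532 -0.06   0.12 ]
29.9 [ 0.5228 -0.0655  0.1506] q [ 0.83  0.5  -1.05  1.91  0.5   1.03  0.53] F [-0.4 -0.2 -0.2] M [ 0.04 -0.01  0.01] w 40.4
toolx deg 145.77 x [-0.8267  0.5626] y [0.5626 0.8267]
axis [ 0.5228 -0.0655] need tool x,y mm -2.2 -0.6
```

>>> play_rows(deltas=[[40,[-2,-1,40],[0,0,0]],[40,[-2,-1,80],[0,0,0]],[40,[-2,-1,87],[0,0,0]],[5,[-2,-1,87],[0,0,0]],[5,[-2,-1,87],[0,0,0]],[5,[-2,-1,87],[0,0,0]],[5,[-2,-1,87],[0,0,0]]], squeeze=40)

```text
clock: 30.78
tcp_pos: [0.5248, -0.0671, 0.0649]
orientation: [0.924, 3.001, 0.006]
contact_force: [-2.2, -0.3, 7.2]
grip_width: 0.0129
```

```bash
python3 st.py 0 0 .5243 -.0672
```

```text
30.775 [ 0.5248 -0.0671  0.0649] q [ 0.75  0.61 -0.95  1.98  0.64  0.89  0.43] F [-2.2 -0.3  7.2] M [-0.16  0.46  0.1 ] w 12.9
toolx deg 145.76 x [-0.8266  0.5627] y [0.5627 0.8266]
axis [ 0.5248 -0.0671] need tool x,y mm 0.3 -0.3
```

>>> play_rows(deltas=[[5,[9,-2,0],[0,0,0]],[5,[18,-3,0],[0,0,0]],[5,[38,1,0],[0,0,0]],[5,[56,12,0],[0,0,0]],[5,[70,28,0],[0,0,0]],[5,[74,38,0],[0,0,0]],[5,[74,38,0],[0,0,0]]])

```text
clock: 31.65
tcp_pos: [0.4748, 0.0066, 0.0633]
orientation: [-0.918, -2.99, 0.008]
contact_force: [-24.2, 2.1, 14.1]
grip_width: 0.0128
```

```bash
python3 st.py 0 0 .4873 .0148
```

```text
31.65 [0.4748 0.0066 0.0633] q [ 0.65  0.55 -0.99  2.08  0.61  0.85  0.27] F [-24.2   2.1  14.1] M [ 0.53  5.14 -0.17] w 12.8
toolx deg 145.87 x [-0.8277  0.5611] y [0.561  0.8278]
axis [0.4748 0.0066] need tool x,y mm -5.7 13.8
```

Something pushes the tool 9 mm outwards (24 N). I look before going on.

```bash
python3 look.py w16.npz
python3 - <<'E'
from h import *
z=np.load("w16.npz");p=z["p"];save("w16.png",p,1.4)
E
python3 st.py
```

```text
31.7 [0.4748 0.0066 0.0633] q [ 0.65  0.55 -0.99  2.08  0.61  0.85  0.27] F [-25.6   2.4  14.9] M [ 0.58  5.12 -0.12] w 13.0
toolx deg 145.87 x [-0.8277  0.561 ] y [0.561  0.8278]
```

View pics/w16.png

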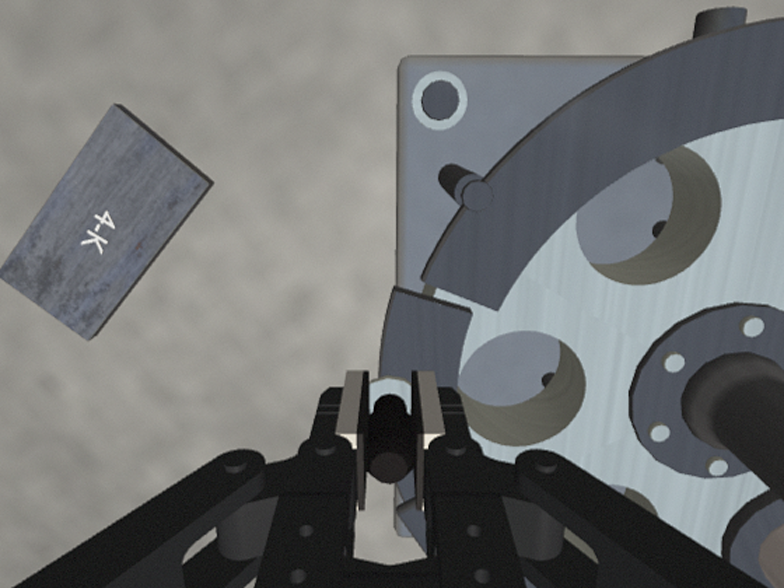

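>>> play_rows(deltas=[[35,[0,0,0],[0,0,0]],[35,[0,0,0],[0,0,0]],[35,[0,0,0],[0,0,0]]])

```text
clock: 32.08
tcp_pos: [0.4757, 0.0066, 0.0638]
orientation: [-0.919, -2.992, 0.006]
contact_force: [0.2, -0.1, 0.2]
grip_width: 0.035
```

```bash
python3 look.py w17.npz; python3 st.py
python3 - <<'E'
from h import *
z=np.load("w16.npz");p,d,K,C=[z[k] for k in "pdKC"]
print("w16 knob",ray(390/1.4,466/1.4,.119,K,C),ray(390/1.4,392/1.4,.0845,K,C))
z=np.load("w17.npz");p,d,K,C=[z[k] for k in "pdKC"];W=cloud(d,K,C)
Tc=np.array(r.camera_model("wrist")["T_tool_cam"]);V=cloud(d,K,Tc);g=p.max(2)
m=(abs(V[...,1])<.012)&(W[...,2]>.114)&(W[...,2]<.124)&(g<60);print(m.sum(),W[m].mean(0),V[m].mean(0),V[m].min(0),V[m].max(0))
save("w17.png",p[180:400,200:400],2)
E
```

```text
32.125 [0.4756 0.0066 0.0637] q [ 0.65  0.55 -0.99  2.08  0.61  0.85  0.27] F [ 1.4 -1.   0.4] M [-0.02 -0.01 -0.01] w 35.0
toolx deg 145.84 x [-0.8274  0.5615] y [0.5615 0.8275]
w16 knob [0.48030152 0.0029076  0.119     ] [0.4772511  0.00461546 0.0845    ]
955 [0.47937865 0.00317965 0.11692565] [-0.00440675 -0.00117713 -0.05319743] [-0.01118241 -0.00796926 -0.05594562] [ 0.00129796  0.00585538 -0.05021446]
```

The knob now reads (0.479, 0.003), gate about 0.2 rad from shut; the force went with the grip (jammed grip, not an obstacle). I close it with a loose cage round the knob instead.

>>> play_rows(deltas=[[35,[-4,-1,0],[0,0,0]],[19,[-4,-1,0],[0,0,0]],[19,[-4,-1,0],[0,0,0]],[19,[-2,5,0],[0,0,0]],[19,[0,10,0],[0,0,0]],[19,[1,12,0],[0,0,0]],[19,[1,12,0],[0,0,0]]])

```text
clock: 33.0
tcp_pos: [0.4798, 0.0116, 0.0632]
orientation: [-0.923, -2.988, 0.023]
contact_force: [-5.9, -15.5, 10.6]
grip_width: 0.0192
```

```bash
cat > knob.py <<'E'
from h import *
p,d,K,C=grab("wrist");W=cloud(d,K,C)
Tc=np.array(r.camera_model("wrist")["T_tool_cam"]);V=cloud(d,K,Tc);g=p.max(2)
m=(abs(V[...,1])<.0095)&(V[...,0]>-.02)&(W[...,2]>.114)&(W[...,2]<.124)&(g<60);k=W[m].mean(0)
e=k[:2]-np.array([.5497,.0984]);X=np.array([.565,.825]);print("knob",k.round(4),m.sum(),"tool",V[m].mean(0).round(4),"punch",(e@X).round(4),(e@np.array([-X[1],X[0]])).round(4))
save("k.png",p,1.4)
E
python3 st.py; python3 knob.py
```

```text
33.0 [0.4798 0.0116 0.0632] q [ 0.62  0.56 -0.98  2.07  0.62  0.86  0.25] F [ -5.9 -15.5  10.6] M [-3.28  1.22 -0.01] w 19.2
toolx deg 145.65 x [-0.8256  0.5642] y [0.564  0.8256]
knob [0.4812 0.0098 0.1173] 1068 tool [-0.0017 -0.0017 -0.0541] punch -0.1118 0.0064
```

View pics/k.png

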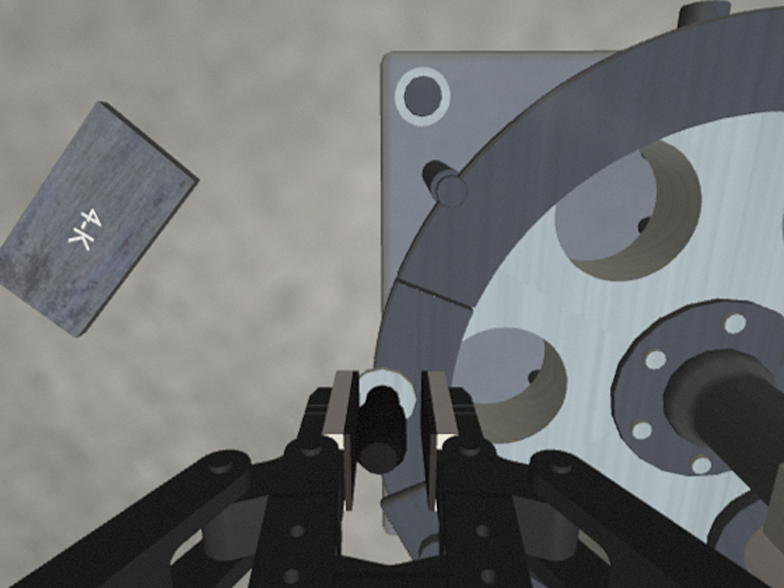

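The gate end is flush with the ring, with only a thin seam at (435,293): shut. I release, rise and check once more.

>>> play_rows(deltas=[[38,[0,0,0],[0,0,0]],[38,[0,0,0],[0,0,0]],[38,[0,0,0],[0,0,0]],[38,[0,0,-40],[0,0,0]],[38,[0,0,-90],[0,0,0]],[38,[0,-30,-120],[0,0,0]],[38,[0,-60,-140],[0,0,0]],[38,[0,-60,-140],[0,0,0]]])

```text
clock: 34.05
tcp_pos: [0.4486, -0.0383, 0.2052]
orientation: [-0.929, -2.989, 0.025]
contact_force: [-0.6, 0.5, -1.0]
grip_width: 0.0382
```

```bash
python3 st.py; python3 look.py w18.npz
python3 - <<'E'
from rim import *
z=np.load("w18.npz");p,d,K,C=[z[k] for k in "pdKC"];W=cloud(d,K,C)
hub=np.array([.5497,.0984])
for k in(0,-1,1):
    a=np.radians(-124.4+60*k);n=hub+.072*np.array([np.cos(a),np.sin(a)]);print(k,n.round(4),end=" ")
    try:rim("w18.npz",n,0,360)
    except Exception:print("x")
m=(np.hypot(W[...,0]-.481,W[...,1]-.01)<.02)&(W[...,2]>.112)&(W[...,2]<.124);print("knob",W[m].mean(0),m.sum())
q,dd,K2,C2=grab("top");np.savez("top1.npz",p=q,d=dd,K=K2,C=C2);z0=np.load("top0.npz")
W0,W1=cloud(z0["d"],z0["K"],z0["C"]),cloud(dd,K2,C2)
for nm,c,lo in(("can",(.307,.181),.19),("blank",(.372,-.082),.004)):
    for w in(W0,W1):
        m=(np.hypot(w[...,0]-c[0],w[...,1]-c[1])<.06)&(w[...,2]>lo)&(w[...,2]<lo+.03);print(nm,w[m].mean(0).round(3),m.sum())
a=p[40:360,100:460]
c=np.zeros((480,780,3),np.uint8);c[:320,:360]=a;b=cv2.resize(q[120:270,140:300],None,fx=2.6,fy=2.6,interpolation=cv2.INTER_CUBIC);c[:390,362:362+416]=b[:390,:416];save("fin.png",c)
E
```

```text
34.05 [ 0.4486 -0.0383  0.2052] q [ 0.98  0.3  -1.19  2.    0.33  1.07  0.6 ] F [-0.6  0.5 -1. ] M [ 0.02 -0.04  0.03] w 38.2
toolx deg 145.45 x [-0.8236  0.5672] y [0.567  0.8235]
0 [0.509 0.039] pocket [0.5086 0.0389] 61 med err 0.00013
-1 [0.4779 0.1039] pocket [0.4772 0.1035] 64 med err 0.00012
1 [0.5808 0.0335] pocket [0.5802 0.0338] 72 med err 0.00016
knob [0.48044324 0.00710857 0.11650831] 306
can [0.303 0.19  0.203] 451
can [0.303 0.189 0.203] 456
blank [ 0.373 -0.083  0.008] 746
blank [nan nan nan] 0<stdin>:13: RuntimeWarning: Mean of empty slice.
  ret = um.true_divide(
```

View pics/fin.png

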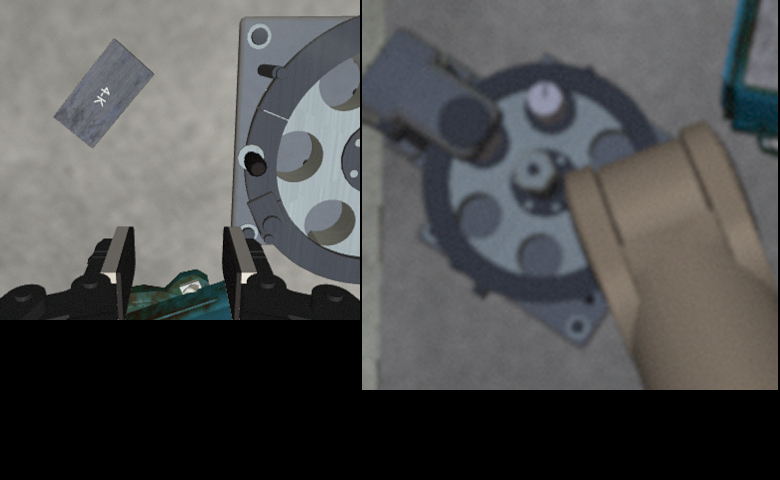

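Run:
```python
from h import *
z=np.load("w18.npz");p,d,K,C=[z[k] for k in "pdKC"];g=cv2.cvtColor(p,cv2.COLOR_RGB2GRAY)
hub=np.array([.5492,.0982])
for a in range(-215,-90,4):
    A=np.radians(a);D=np.array([np.cos(A),np.sin(A)]);rr=np.arange(.082,.130,.0003)
    uv=np.array([proj([*(hub+x*D),.0845],K,C) for x in rr]).astype(np.float32)
    if uv.min()<2 or uv[:,0].max()>557 or uv[:,1].max()>417:continue
    v=cv2.remap(g,uv[:,0].reshape(1,-1),uv[:,1].reshape(1,-1),1)[0].astype(float)
    gr=np.convolve(v,[1]*5+[0]+[-1]*5,'valid');n=len(gr)//2
    i=n+gr[n:].argmin();j=gr[:n].argmax();print(a,"out",(rr[i+5]*1e3).round(1),int(gr[i]),"in",(rr[j+5]*1e3).round(1),int(gr[j]))
```

```text
-215 out 124.0 -15 in 93.7 20
-211 out 122.5 -21 in 94.0 16
-207 out 120.1 -15 in 84.4 9
-203 out 116.5 -24 in 102.4 13
-199 out 117.4 -82 in 94.6 12
-195 out 115.9 -23 in 84.7 264
-191 out 116.5 -64 in 89.8 17
-187 out 116.8 -48 in 98.5 9
-183 out 116.8 -59 in 102.7 13
-179 out 116.8 -38 in 95.2 11
-175 out 116.8 -50 in 103.6 12
-171 out 117.1 -76 in 96.1 12
-167 out 116.8 -83 in 86.2 170
-163 out 118.0 -49 in 86.5 25
-159 out 122.2 -163 in 94.9 18
-155 out 117.4 -117 in 100.0 12
-151 out 117.1 -132 in 89.2 26
-147 out 117.1 -129 in 86.5 22
-143 out 117.1 -150 in 83.5 30
-139 out 117.1 -126 in 89.8 191
-135 out 127.3 -185 in 104.5 19
-131 out 117.4 -195 in 103.3 19
-127 out 106.0 -386 in 102.4 419
-123 out 121.6 -235 in 102.4 112
-119 out 125.8 -195 in 103.6 46
-115 out 126.7 -159 in 88.9 327
-111 out 128.5 -139 in 88.9 36
-107 out 128.5 -47 in 97.6 22
-103 out 117.4 -21 in 95.5 100
-99 out 117.4 -61 in 95.5 31
-95 out 124.3 -463 in 102.7 115
-91 out 127.3 -512 in 96.4 34
```

The gate's outer edge is at 117.1 mm from the hub, like the ring beside it (116.8 to 117.1 mm), so it is shut. The turret pockets lie on their stop positions, and the gripper is clear of everything.

```bash
python3 -c "
from bench import r
print(r.get_obs()['clock'],r.hand_in())"
```

```text
the job is handed in; nothing more can be done
34.15 None
```

The job is handed in at 34 s on the robot's clock. Both cartridges on the bench, the square-headed one and one round-headed one (the second was absent), are in pockets of their own. The square-headed one is under the ram, the turret is on its stop and the gate is shut.

**What I did**
- Turned the turret to a stop and swung the gate out.
- Loaded the square-headed cartridge, turned 60°, loaded the round one, then turned 120° and closed the gate.

**Last checks**
- **Cartridges:** both head tops read 0.119 m, against 0.120 m when home. I measured this before the final 120° turn; after it I only saw them in place in the pictures.
- **Turret:** the pocket rims lie within about 1 mm of the stop positions.
- **Gate:** its outer edge is flush with the ring, 117.1 mm from the hub against 116.8 to 117.1 mm for the ring beside it.
- **Spray can:** it stands where it was, to within 1 mm.

**What failed or disagreed**
- The finger tips end about 33 mm short of the reported TCP. My first grip on the gate knob closed on nothing because of this, so I corrected for it from then on.
- While closing the gate, the grip on the knob jammed with about 25 N on the tool. I let go and pushed the knob shut with the jaws loosely round it.
- The blank was hidden from the top camera at the end, so its check gave no reading. It is visible in the wrist picture, and I saw no contact with it. I did not measure the purple look-alike afterwards; I never went near it.

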